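# Check a seamed can's height in the bench caliper gauge

## Robot

A 6-joint arm with a two-finger parallel gripper is mounted at the origin on a cart in front of the work surface, level with it; the furniture and walls round the work are solid. World frame = base frame: x ahead of the robot, y to its left, z up, the work surface at z = 0. Lengths are in mm, angles in rad, forces in N, time in s.
With the tool pointing down it reaches from about 275 to 750 mm from the base axis. Payload 10.2 kg.
Tool frame: the origin (TCP) lies at the very end of the fingers, on their centre line; the grasp point (between the pads) lies 19 mm behind it (ctrl.pinch_z is the distance from the TCP to the grasp point, in mm); y points along the fingers, z is the direction in which the jaws open and shut, and the axes are right-handed (so a half turn about y gives the same grasp; the last joint's range is limited). The gripper opens to 85 mm and grips with 20 to 120 N. Pads are 22 mm wide; open, the fingers measure 114 mm over their backs; the gripper's body (76 mm by 85 mm) begins 54 mm behind the grasp point. The pads swing forward as they close: fully open they stand 13 mm farther back than shut.
Start: joints at [-1.422, 0.313, 1.498, -0, 1.331, -0.223], TCP at [190.717, -489.14, 231.294] pointing down, gripper open.
Joint ranges: [-2.94, 2.94], [-0.97, 2.17], [0.19, 2.56], [-1.23, 4.37], [0.02, 3.11], [-2.88, 2.88]. Speed limits (rad/s): [2.39, 2.39, 3.01, 3.14, 3.14, 3.14].

## Interface

Orientations are given as a unit quaternion [w, x, y, z].
In Python, from rig import sense, eyes, ctrl gives the robot as it stands. The module is installed in compiled form; this text tells all that it offers.
- The arm moves only by the shell command python3 -m handwheel 'ROWS' [FORCE]. ROWS is JSON, a list of rows, each an object of numbers: "grip": the finger opening in mm, from 0 to 85.4; "tx", "ty", "tz": the shift along the tool's x, y, z in mm; "wx", "wy", "wz": the turn, a rotation vector about the tool's x, y, z in rad. In form: [{"grip": .., "tx": .., "ty": .., "tz": .., "wx": .., "wy": .., "wz": ..}, ...]. A call has 1 to 10 rows; each row shifts and turns the commanded pose from where the row before left it, along the tool's axes as they then stand; what a row does not reach is not made up. A row lasts 1/12 s, in which the tool goes at most 41.7 mm and 7.16 degrees, less where a joint would pass 70% of its speed; a pose out of reach is approached as far as the arm can. A call is refused whole if a number of a shift passes 41.7 or a number of a turn 0.125, either way. A call with a gripper value outside its range is refused whole. The fingers move at their own pace and stop on an object; FORCE is the grip in N (left out, the last holds). Time passes only in rows, so rows that do not move let the fingers close. It gives the time, the measured TCP pose, the force and the opening at its end, in the units of the state.
- sense(): the state, without advancing time (a new reading comes with each control period).
- eyes.capture(name): name is "side" or "top"; returns a dict with "pixels" (384x512x3 uint8, red, green, blue), "mtx" (3x3 intrinsics, pixels), "dist" ([k1, k2, p1, p2, k3] as OpenCV has them; the pictures are not rectified), "R" (3x3) and "t" (3): a world point X has camera coordinates R X + t. Camera axes: x right, y down, z forward; pixel columns grow to the right and rows downward; lengths in mm; the calibration is good to about 2 mm. A picture is of the moment at which its call begins. There is no depth.
- ctrl.finish_job(): hands the job in, once; it reports no verdict.
The state is a dict: "time_s": time; "joints": joint angles; "dq": joint speeds; "tau": joint torques, N m; "eef_pos": TCP position; "ee_rot": TCP orientation; "force": force on the tool from outside, world axes, zero at the start; "wrist_torque": the same for the moment, N m; "grip_width": opening from 0.0 (shut) to 1.0 (fully open).
Only numpy, scipy, OpenCV 4.12 (cv2) and the standard library are available. Lean on these libraries where they do the work, as an engineer would, in place of code of your own. Each camera call takes 0.05 s, during which the arm holds its last target.

## Task

Check the finished height of the seamed can in the caliper gauge. Take the can from its rest, lay it gently in the gauge's V rails between the open jaws and slide it along until its base is fully home against the fixed anvil; then close the caliper's sliding jaw onto the lid until it presses steadily with a light but definite touch, about 5 N (3 to 8 N will do; 12 N would flex the thin lid and spoil the reading), keeping the jaw square. Leave the can lying there with the jaw resting on it for the reading, and do not disturb the other things on the table.

Things in the scene. Friction and masses are not known exactly. Their poses are not given: they have to be found in the camera images.
- can: The can to be checked: plain white drinks can, 66 mm diameter, somewhere from 115 to 125 mm tall (unknown: it is what is checked), 0.3 to 0.45 kg, lying on its side in the rest. Origin: centre of its base (bottom end); z runs along its axis to the lid. It lies with its base to the robot's right. The upright cans in a block at the back left are not used.
- rest: Fixed low rest on the right where the can lies at the start: 84 x 100 mm base with two white V rails along its y, 84 mm long. Origin on the table under its middle; the lying can's axis is 47 mm above the table, the rails reach up to 28 mm.
- gauge: Fixed bench gauge on a steel plate (x -46 to 46 mm, y -88 to 168): a caliper set on edge, beam along gauge y and jaws up, display to the robot. Origin on the table under the middle of the V rails; z up. At its -y end a steel anvil (30 mm wide, 112 mm high, face at y -61); at +y the sliding jaw. Two white V rails (y -45 to 45) carry the can, tops at 76 mm.
- anvil_face (a point): Point of the anvil's face that the centre of the can's base (its origin) meets when the can lies in the V rails and is home, 95 mm above the table. Axes as the gauge's: y along the can, from the anvil to the sliding jaw. The can slides along the rails with 1 to 2 N.
- caliper_slider: The caliper's slide with the sliding jaw; moves along gauge y, drags with 2.5 N and stays where left. Its housing lies behind the jaw (+y), top 59 mm above the table, 10 mm thick. Slight springy play: an off-centre load tilts the jaw 0.1 rad per N m, at most 0.06. Origin: 92 mm in +y from the jaw's face, 55 mm above the table; use the points instead.
- jaw_face (a point): On the sliding jaw's measuring face, which looks to the anvil (gauge -y), 76 mm above the table. The jaw is an upright steel blade, 4 mm thick along gauge x, from 59 to 93 mm above the table. Axes: y to the anvil.
- jaw_back (a point): On the back (+y side) of the sliding jaw's blade, 76 mm above the table, 8 mm behind jaw_face: a push here towards the anvil (gauge -y) closes the jaw. The back slopes a little: the blade is 10 mm deep at 62 mm height, 6 mm at 90 mm.
- jaw_slide (a joint): Position of the slide on the beam in m, 0 to 0.130; grows as the jaw opens. The gap between the anvil's face and the jaw's face is 12.2 mm plus this value.
- tape_roll: Bystander: roll of brown packing tape, 101 mm across, 48 mm high, lying flat at the back right. Origin under its centre.
- ends_sleeve: Bystander: brown paper sleeve of can ends, a lying roll 58 mm thick, 200 mm long, at the right edge of the table. Origin under its centre, long axis y.
- marker: Bystander: blue and white marker pen, 137 mm long, 17 mm thick, lying at the left. Origin under its centre, long axis y.
- refractometer: Bystander: black hand refractometer, a lying tube 160 mm long, 29 mm thick, at the left edge. Origin under its centre, long axis y.

How it is judged:
By the outcome, as a careful person would: the job done as asked, in the order asked, and still so for the second after the job is handed in, with the robot touching nothing.
It also fails if it takes over 50 s, if anything falls off the work surface, if the arm or the gripper's body presses on something with over 40 N, if the wrist force passes 120 N, or if a joint passes its speed limit or range.

## Working session

There is one attempt and no reset: what is moved stays moved. The work goes in short steps, Python scripts to look and compute and a shell command to move; the robot and the scene stay as the last step left them, time stands still between calls to the robot, and variables do not carry over. Pictures are saved under pics/ and viewed, and the job is handed in when it is done.

```bash
mkdir -p pics; python3 - <<'E'
from rig import sense, eyes, ctrl
import cv2
s=sense(); print(s); print(ctrl.pinch_z)
for n in("side","top"):
    c=eyes.capture(n); cv2.imwrite(f"pics/{n}0.png",c["pixels"][:,:,::-1]); print(n,c["mtx"],c["dist"],c["R"],c["t"])
E
```

```text
{'time_s': 0.0, 'joints': array([-1.42240364e+00,  3.13451310e-01,  1.49846013e+00, -1.07195552e-05,
        1.33103304e+00, -2.23418412e-01]), 'dq': array([-0.00039513, -0.00047341,  0.00098601,  0.0004117 ,  0.00172759,
       -0.00167341]), 'tau': array([ 5.86667793e-04, -4.12265754e+01, -2.59737736e+01, -1.51826798e-04,
        4.21664648e-03, -6.44958732e-06]), 'eef_pos': array([ 190.66977555, -488.85776624,  230.72574323]), 'ee_rot': array([ 0.13071428, -0.13068579,  0.69540024, -0.69444475]), 'force': array([-0.454678  , -0.41459397, -0.06275126]), 'wrist_torque': array([ 0.00410033, -0.03326835, -0.03034403]), 'grip_width': 1.0038767613660156}
18.700000000000003
side [[499.04296497   0.         266.31122719]
 [  0.         499.04296497 198.50343682]
 [  0.           0.           1.        ]] [-0.09788168  0.          0.          0.          0.        ] [[ 0.99640853 -0.08219041 -0.02036604]
 [-0.05186661 -0.40229734 -0.91403868]
 [ 0.06693201  0.91181225 -0.40511544]] [-565.70426765   90.52574497 1625.86872803]
top [[487.65650144   0.         252.46743905]
 [  0.         487.65650144 194.03128085]
 [  0.           0.           1.        ]] [0.03303281 0.         0.         0.         0.        ] [[-0.01378624 -0.99980007 -0.01448324]
 [-0.99614366  0.01498811 -0.08644752]
 [ 0.08664731  0.0132356  -0.99615112]] [  11.00092076  557.8544388  1584.28519219]
```

View pics/side0.png

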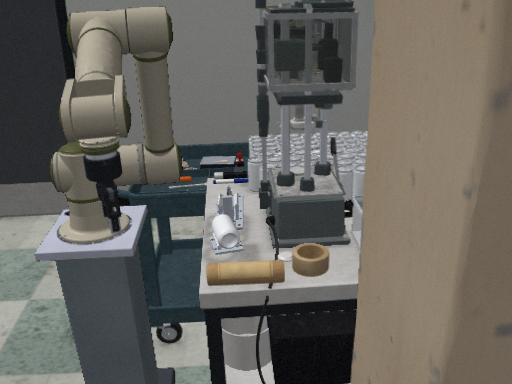

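View pics/top0.png

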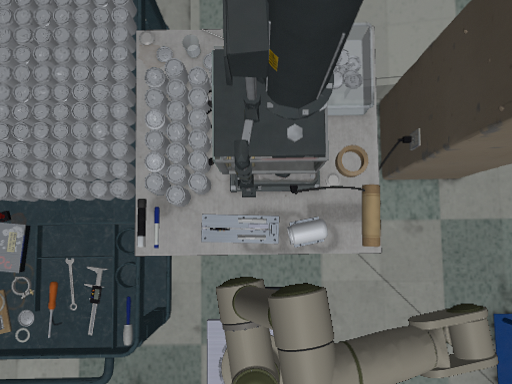

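The side view shows the can lying at about (226,232), with the gauge behind it at about (230,207). In the top view the gauge plate spans columns 201–280 and rows 214–244, and the can is at about (307,232). I'll zoom in next.

```bash
python3 - <<'E'
import cv2
a=cv2.imread("pics/top0.png")[200:260,190:340]; cv2.imwrite("pics/top0z.png",cv2.resize(a,None,fx=5.3,fy=5.3,interpolation=cv2.INTER_CUBIC))
a=cv2.imread("pics/side0.png")[175:260,195:290]; cv2.imwrite("pics/side0z.png",cv2.resize(a,None,fx=7,fy=7,interpolation=cv2.INTER_CUBIC))
E
```

```text
(no output)
```

View pics/top0z.png

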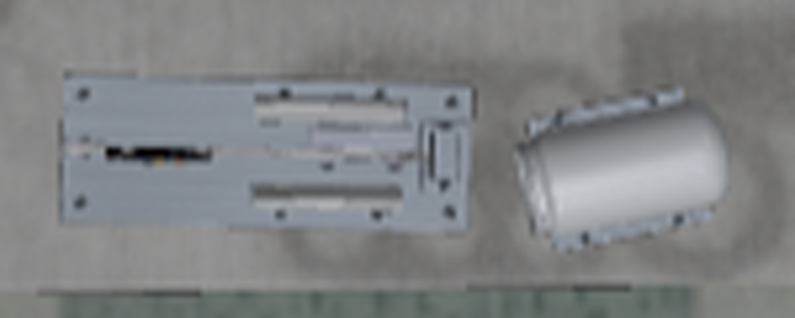

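View pics/side0z.png

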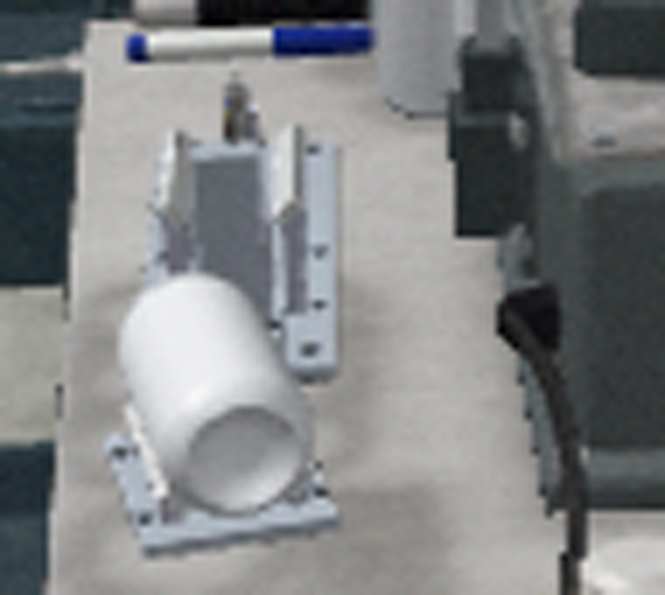

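```bash
cat > h.py <<'E'
import numpy as np, cv2
from rig import sense, eyes, ctrl
def und(c,uv):
    return cv2.undistortPoints(np.array(uv,float).reshape(-1,1,2),c["mtx"],c["dist"]).reshape(-1,2)
def ray(c,uv):
    p=und(c,uv); d=np.c_[p,np.ones(len(p))]@c["R"]; o=-c["R"].T@c["t"]; return o,d
def plane(c,uv,z):
    o,d=ray(c,uv); return o+d*((z-o[2])/d[:,2])[:,None]
def two(c1,u1,c2,u2):
    o1,d1=ray(c1,[u1]);o2,d2=ray(c2,[u2]);d1=d1[0];d2=d2[0]
    A=np.c_[d1,-d2]; k=np.linalg.lstsq(A,o2-o1,rcond=None)[0]
    a=o1+d1*k[0];b=o2+d2*k[1]; return (a+b)/2,np.linalg.norm(a-b)
def proj(c,X):
    r=cv2.Rodrigues(c["R"])[0]
    return cv2.projectPoints(np.array(X,float).reshape(-1,1,3),r,np.array(c["t"],float),c["mtx"],c["dist"])[0].reshape(-1,2)
E
python3 - <<'E'
from h import *
c=eyes.capture("top"); im=c["pixels"][:,:,::-1].copy()
np.save("pics/top.npy",c,allow_pickle=True)
s=eyes.capture("side"); np.save("pics/side.npy",s,allow_pickle=True)
b=im[...,0].astype(int)-im[...,2]
m=((b>8)*255).astype(np.uint8)
roi=np.zeros_like(m); roi[205:252,192:335]=255; m&=roi
m2=cv2.morphologyEx(m,cv2.MORPH_CLOSE,np.ones((3,3)))
cs,_=cv2.findContours(m2,cv2.RETR_EXTERNAL,cv2.CHAIN_APPROX_NONE)
for k in cs:
    if cv2.contourArea(k)>30: 
        r=cv2.minAreaRect(k); print(cv2.contourArea(k),r); P=plane(c,cv2.boxPoints(r),6); print(P.round(1))
v=cv2.resize(m2[200:260,190:340],None,fx=5,fy=5,interpolation=0); cv2.imwrite("pics/m.png",v)
E
```

```text
304.5 ((309.7347717285156, 236.74008178710938), (13.802701950073242, 34.60976028442383), 78.11134338378906)
[[ 426.4 -123.7    6. ]
 [ 448.4 -236.     6. ]
 [ 403.9 -244.1    6. ]
 [ 381.9 -132.1    6. ]]
52.5 ((303.9045104980469, 220.54644775390625), (2.987152099609375, 29.04747772216797), 78.11134338378906)
[[ 464.4 -117.9    6. ]
 [ 482.9 -212.4    6. ]
 [ 473.2 -214.1    6. ]
 [ 454.7 -119.7    6. ]]
2043.0 ((239.77394104003906, 228.49462890625), (77.0733871459961, 27.8492488861084), 1.3639276027679443)
[[404.4 176.1   6. ]
 [496.5 173.5   6. ]
 [486.7 -82.7   6. ]
 [394.8 -78.8   6. ]]
```

View pics/m.png

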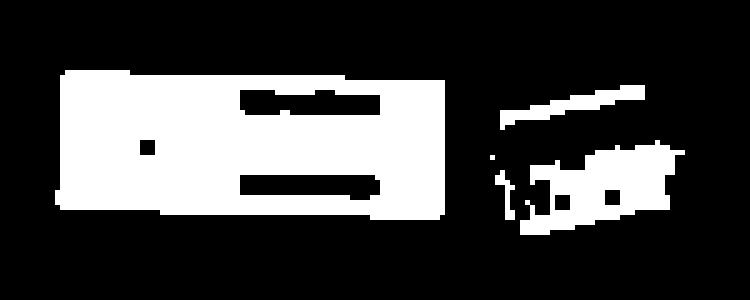

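The plate rectangle measures 92.1 × 256.3 mm against the stated 92 × 256, which is a good match. Next I'll refine the can, jaw, rails and anvil at higher zoom in both views.

```bash
python3 - <<'E'
import cv2,numpy as np
def z(n,x0,y0,x1,y1,f,out):
    a=cv2.imread(f"pics/{n}0.png")[y0:y1,x0:x1]; a=cv2.resize(a,None,fx=f,fy=f,interpolation=cv2.INTER_CUBIC)
    for i in range(x0,x1,5):
        cv2.line(a,(int((i-x0+.5)*f),0),(int((i-x0+.5)*f),6 if i%10 else 14),(0,0,255),1)
        if i%10==0: cv2.putText(a,str(i),(int((i-x0+.5)*f)+2,12),0,.4,(0,0,255),1)
    for i in range(y0,y1,5):
        cv2.line(a,(0,int((i-y0+.5)*f)),(6 if i%10 else 14,int((i-y0+.5)*f)),(0,0,255),1)
        if i%10==0: cv2.putText(a,str(i),(2,int((i-y0+.5)*f)+12),0,.4,(0,0,255),1)
    cv2.imwrite(out,a)
z("top",196,206,286,250,8,"pics/tg.png")
z("top",282,210,332,250,15,"pics/tc.png")
z("side",205,180,255,220,14,"pics/sg.png")
z("side",205,210,250,258,12,"pics/sc.png")
E
```

```text
(no output)
```

View pics/tg.png

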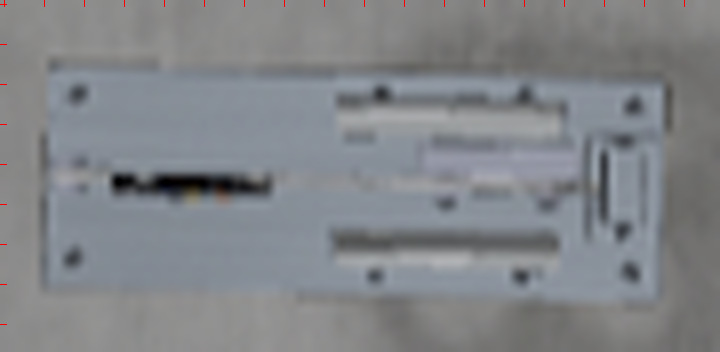

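View pics/tc.png

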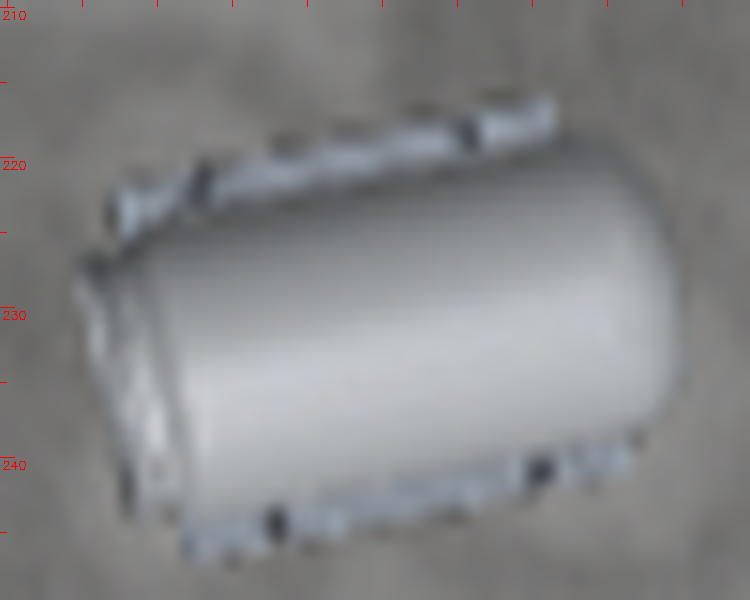

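View pics/sg.png

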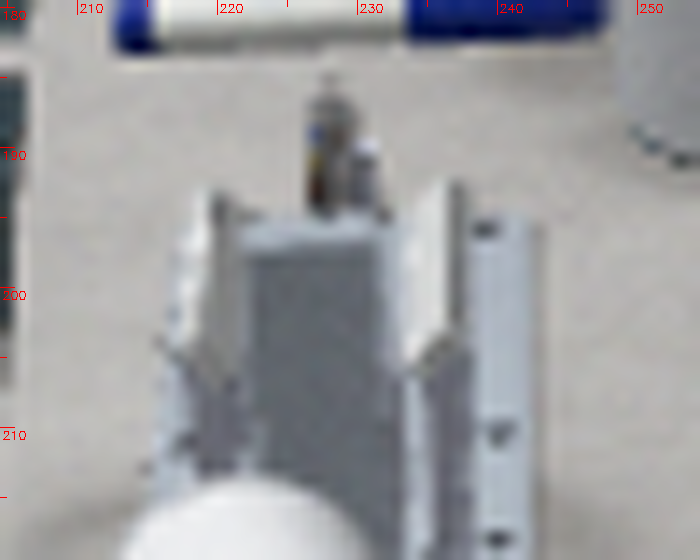

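View pics/sc.png

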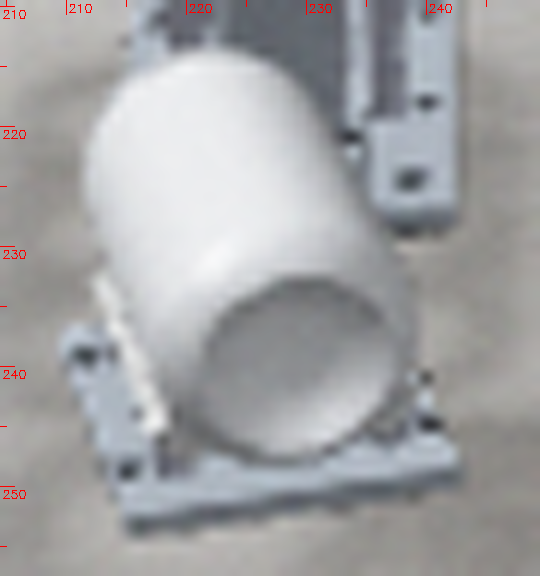

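```bash
python3 - <<'E'
from h import *
c=np.load("pics/top.npy",allow_pickle=True).item(); s=np.load("pics/side.npy",allow_pickle=True).item()
# plate subpixel edges in the top view: gradient edge scan
g=cv2.cvtColor(c["pixels"],cv2.COLOR_RGB2LAB)[...,2].astype(np.float32)  # b channel (blue plate vs table)
r=c["pixels"].astype(np.float32); g=cv2.GaussianBlur(r[...,2]-r[...,0],(3,3),0)
def scan(line,frm,to,vert):
    v=[]
    for k in line:
        p=g[frm:to,k] if vert else g[k,frm:to]
        lo,hi=np.median([p.min()]),np.percentile(p,80); t=(lo+hi)/2
        i=np.where((p[:-1]-t)*(p[1:]-t)<0)[0]
        if len(i): i=i[0]; v.append((k,frm+i+(t-p[i])/(p[i+1]-p[i])))
    v=np.array(v); a=np.polyfit(v[:,0],v[:,1],1); res=v[:,1]-np.polyval(a,v[:,0]); ok=abs(res)<.6
    a=np.polyfit(v[ok,0],v[ok,1],1); print(len(v),ok.sum(),a,res[ok].std()); return a
T=scan(range(206,274),208,219,True)
g2=g.copy()
def flip(line,frm,to,vert):
    v=[]
    for k in line:
        p=(g[frm:to,k] if vert else g[k,frm:to])[::-1]
        t=(p[:3].mean()+np.percentile(p,80))/2
        i=np.where((p[:-1]-t)*(p[1:]-t)<0)[0]
        if len(i): i=i[0]; v.append((k,to-1-(i+(t-p[i])/(p[i+1]-p[i]))))
    v=np.array(v); a=np.polyfit(v[:,0],v[:,1],1); res=v[:,1]-np.polyval(a,v[:,0]); ok=abs(res-np.median(res))<.6
    a=np.polyfit(v[ok,0],v[ok,1],1); print(len(v),ok.sum(),a,res[ok].std()); return a
B=flip(range(206,274),238,249,True)
L=scan(range(217,240),195,206,False)
R=flip(range(219,241),274,286,False)
def X(h,v): # row=h0*col+h1 ; col=v0*row+v1
    row=(h[0]*v[1]+h[1])/(1-h[0]*v[0]); return [v[0]*row+v[1],row]
K=[X(T,L),X(T,R),X(B,R),X(B,L)]; print(np.round(K,2))
for z in (0,6,10):
    P=plane(c,K,z); P=P[:,:2]
    print(z,P.round(1).tolist(),[round(np.linalg.norm(P[i]-P[i-1]),1) for i in range(4)])
    ey=((P[0]-P[1])+(P[3]-P[2])); ey/=np.linalg.norm(ey); ex=((P[0]-P[3])+(P[1]-P[2])); ex/=np.linalg.norm(ex)
    cen=P.mean(0); print("yaw y-axis",np.degrees(np.arctan2(-ey[0],ey[1])),"x-axis",np.degrees(np.arctan2(ex[1],ex[0])),"origin",cen-ey*40)
# side view check of plate corner & heights
print("side corner proj", plane(s,[[242,226.5],[241,229]],6).round(1).tolist())
E
```

```text
68 68 [1.44081122e-02 2.10890201e+02] 0.17896032256283476
68 68 [2.80122649e-02 2.35767634e+02] 0.10659021383901503
23 23 [-2.93854982e-02  2.07849941e+02] 0.13400802293665448
22 22 [-1.42668881e-02  2.81739148e+02] 0.07185412981096054
[[201.57 213.79]
 [278.67 214.91]
 [278.26 243.56]
 [200.76 241.39]]
0 [[496.4, 174.2], [488.9, -83.1], [394.0, -80.0], [404.7, 177.3]] [np.float64(91.7), np.float64(257.4), np.float64(95.0), np.float64(257.5)]
yaw y-axis -2.020559841121334 x-axis -1.9083731891301292 origin [444.5757259    7.13866668]
6 [[496.1, 173.5], [488.7, -82.9], [394.1, -79.7], [404.7, 176.6]] [np.float64(91.4), np.float64(256.5), np.float64(94.7), np.float64(256.5)]
yaw y-axis -2.0205598411213255 x-axis -1.9083731891301408 origin [444.47463498   6.89725632]
10 [[495.9, 173.0], [488.5, -82.7], [394.1, -79.6], [404.8, 176.1]] [np.float64(91.2), np.float64(255.8), np.float64(94.4), np.float64(255.9)]
yaw y-axis -2.0205598411213326 x-axis -1.9083731891301356 origin [444.40724103   6.73631608]
side corner proj [[484.1, -72.8, 6.0], [480.3, -89.7, 6.0]]
```

```bash
cat > m2.py <<'E'
from h import *
c=np.load("pics/top.npy",allow_pickle=True).item(); s=np.load("pics/side.npy",allow_pickle=True).item()
r=c["pixels"].astype(np.float32); g=cv2.GaussianBlur(r[...,2]-r[...,0],(3,3),0)
def scan(line,f):
    v=[]
    for k in line:
        lo,hi,rev=f(k)
        p=g[lo:hi,k]; p=p[::-1] if rev else p
        t=(p[:3].mean()+p.max())/2
        i=np.where((p[:-1]-t)*(p[1:]-t)<0)[0]
        if len(i): q=i[0]+(t-p[i[0]])/(p[i[0]+1]-p[i[0]]); v.append((k,hi-1-q if rev else lo+q))
    v=np.array(v); a=np.polyfit(v[:,0],v[:,1],1); res=v[:,1]-np.polyval(a,v[:,0]); ok=abs(res)<.8
    a=np.polyfit(v[ok,0],v[ok,1],1); print(len(v),ok.sum(),a,res[ok].std()); return a
U=scan(range(292,318),lambda k:(int(222-.21*(k-290))-7,int(222-.21*(k-290))+3,False))
D=scan(range(297,322),lambda k:(int(247-.21*(k-296))-4,int(247-.21*(k-296))+6,True))
for nm,a,k in(("U",U,(291,318)),("D",D,(295,323))):
    P=plane(c,[[q,a[0]*q+a[1]] for q in k],6); d=P[0]-P[1]; print(nm,P.round(1).tolist(),np.linalg.norm(d),np.degrees(np.arctan2(-d[0],d[1])))
# bright can silhouette in side view
hsv=cv2.cvtColor(s["pixels"],cv2.COLOR_RGB2HSV)
E
python3 m2.py
```

```text
26 26 [-2.04815458e-01  2.81089987e+02] 0.10061102620423211
25 25 [-2.04155271e-01  3.07154371e+02] 0.0762889007069404
U [[466.3, -123.3, 6.0], [483.3, -213.0, 6.0]] 91.32917398422629 10.769399481521614
D [[382.3, -134.7, 6.0], [399.9, -227.3, 6.0]] 94.23430870622188 10.741772474027881
```

```bash
cat >> m2.py <<'E'
ur=lambda a,q:[q,a[0]*q+a[1]]
P=plane(c,[ur(U,288.7),ur(U,318.5),ur(D,293.7),ur(D,324.2)],6)[:,:2]; print("rest corners",P.round(1).tolist(),"centre",P.mean(0), [np.linalg.norm(P[0]-P[1]),np.linalg.norm(P[2]-P[3])])
th=np.radians(10.75); u=np.array([-np.sin(th),np.cos(th)]); n=np.array([u[1],-u[0]])
p0=P.mean(0)
o,d=ray(s,[[229.5,240.1]]); d=d[0]
k=((p0-o[:2])@n)/(d[:2]@n); b=o+d*k; print("base centre (2 views)",b,"along",(b[:2]-p0)@u)
for nm,px in(("lid",[288.6,235.5]),("base",[327,231.5])):
    q=plane(c,[px],47)[0,:2]; print(nm,q,"along",(q-p0)@u,"off",(q-p0)@n)
print("silhouette width lines")
# gauge
O=np.array([444.5,7.0]); ty=np.radians(-2.0); gy=np.array([-np.sin(ty),np.cos(ty)]); gx=np.array([gy[1],-gy[0]])
def G(x,y,z): return np.r_[O+gx*x+gy*y,z]
for nm,pt in dict(anv_tl=(-15,-61,112),anv_tr=(15,-61,112),face=(0,-61,95),railA=(-30,45,76),railB=(30,45,76),railC=(30,-45,76),pl=(46,-88,6),plb=(46,-88,0),pl2=(-46,-88,6)).items():
    print(nm,"top",proj(c,G(*pt)).round(1)[0],"side",proj(s,G(*pt)).round(1)[0])
for px in ([229.5,228.9],[209.7,229]): # dark housing ends, z 59
    q=plane(c,[px],59)[0,:2]-O; print("housing",q@gx,q@gy)
E
python3 m2.py|tail -18
```

```text
U [[466.3, -123.3, 6.0], [483.3, -213.0, 6.0]] 91.32917398422629 10.769399481521614
D [[382.3, -134.7, 6.0], [399.9, -227.3, 6.0]] 94.23430870622188 10.741772474027881
rest corners [[464.8, -115.6], [483.6, -214.7], [381.5, -130.4], [400.6, -231.2]] centre [ 432.64042372 -172.97538985] [np.float64(100.80206332389034), np.float64(102.64768262523401)]
base centre (2 views) [ 443.88958218 -232.22641422   45.93460482] along -60.30943088892897
lid [ 420.07925163 -111.94919635] along 62.29816859507158 off -0.9578765979927221
base [ 431.27725326 -235.65937123] along -61.329638378225 off -13.031316564651839
silhouette width lines
anv_tl top [270.9 233.4] side [222.3 194.5]
anv_tr top [271.  223.6] side [231.9 194.1]
face top [270.8 228.6] side [227.4 199.3]
railA top [237.  237.5] side [219.5 192. ]
railB top [237.5 218.5] side [237.4 191.3]
railC top [265.8 219.1] side [237.2 202.3]
pl top [278.6 215.3] side [243.2 227.8]
plb top [278.5 215.4] side [243.2 229.5]
pl2 top [278.1 243.1] side [214.1 229. ]
housing -3.2116380935683786 70.66464834003385
housing -4.840261007853614 134.2314211708354
```

```bash
cat > m3.py <<'E'
exec(open("m2.py").read().replace("print(","(lambda *a:None)("))
for y in (64,70,75,80,85,90,140): print(y,"z93 top",proj(c,G(0,y,93))[0].round(1),"side",proj(s,G(0,y,93))[0].round(1),"z59 side",proj(s,G(0,y,59))[0].round(1),proj(c,G(0,y,59))[0].round(1))
a=c["pixels"][222:236,204:248,::-1]; 
b=s["pixels"][178:200,216:240,::-1]
cv2.imwrite("pics/jt.png",cv2.resize(a,None,fx=18,fy=18,interpolation=cv2.INTER_NEAREST))
cv2.imwrite("pics/js.png",cv2.resize(b,None,fx=24,fy=24,interpolation=cv2.INTER_NEAREST))
E
python3 m3.py
```

```text
64 z93 top [231.  227.8] side [228.3 184.8] z59 side [228.8 194.1] [231.6 227.9]
70 z93 top [229.1 227.7] side [228.3 184.1] z59 side [228.8 193.4] [229.7 227.9]
75 z93 top [227.5 227.7] side [228.4 183.6] z59 side [228.9 192.8] [228.2 227.9]
80 z93 top [225.9 227.6] side [228.4 183. ] z59 side [228.9 192.2] [226.6 227.8]
85 z93 top [224.3 227.6] side [228.4 182.5] z59 side [228.9 191.6] [225.1 227.8]
90 z93 top [222.7 227.6] side [228.5 181.9] z59 side [229.  191.1] [223.5 227.8]
140 z93 top [206.8 227.3] side [228.8 176.6] z59 side [229.3 185.6] [207.9 227.5]
```

View pics/jt.png

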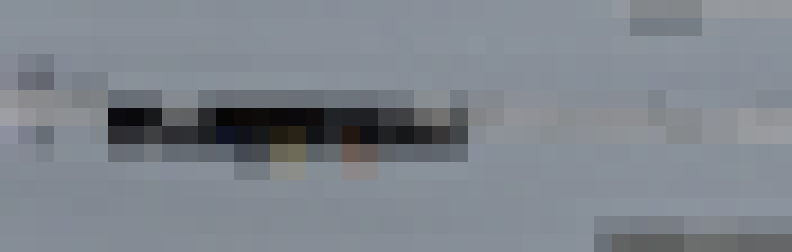

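View pics/js.png

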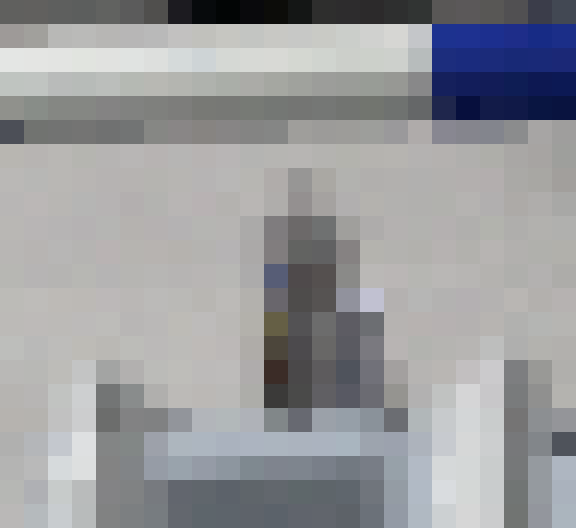

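```bash
cat > nav.py <<'E'
import sys
exec(open("m2.py").read().replace("print(","(lambda *a:None)("))
from scipy.spatial.transform import Rotation as Rn
O=np.array([444.5,7.0])
def go(target,yaw):
    st=sense(); R=Rn.from_quat(np.roll(st["ee_rot"],-1)); p=st["eef_pos"]
    M=R.as_matrix()
    th=np.radians(yaw); z=np.array([np.cos(th),np.sin(th),0]); 
    best=None
    for sg in(1,-1):
        zz=sg*z; y=np.array([0,0,-1.]); x=np.cross(y,zz); T=np.c_[x,y,zz]
        w=Rn.from_matrix(M.T@T).as_rotvec()
        if best is None or np.linalg.norm(w)<np.linalg.norm(best[0]): best=(w,T)
    print("t",round(st["time_s"],2),"p",p.round(1),"F",st["force"].round(2),"q",st["joints"].round(2),"grip",round(st["grip_width"],3))
    print("shift in tool now",(M.T@(np.array(target)-p)).round(2),"shift in final tool",(best[1].T@(np.array(target)-p)).round(2),"turn",best[0].round(4))
    print("tool z axis",M[:,2].round(3),"x",M[:,0].round(3))
E
python3 - <<'E'
from nav import *
go([432.6,-173,230],10.75)
E
```

```text
t 0.2 p [ 190.7 -489.   231. ] F [-0.35  0.54 -0.66] q [-1.42  0.31  1.5  -0.    1.33 -0.22] grip 0.996
shift in tool now [-340.17    1.18 -206.49] shift in final tool [-265.31    0.96  296.59] turn [ 5.0000e-04 -1.3866e+00 -7.0000e-04]
tool z axis [ 0.363 -0.932 -0.001] x [-0.932 -0.363 -0.   ]
```

```bash
python3 -m handwheel '[{"grip":85,"tx":-28.4,"tz":-17.2,"wy":-0.1156},{"grip":85,"tx":-30.2,"tz":-13.8,"wy":-0.1156},{"grip":85,"tx":-31.6,"tz":-10.3,"wy":-0.1156},{"grip":85,"tx":-32.6,"tz":-6.5,"wy":-0.1156},{"grip":85,"tx":-33.1,"tz":-2.7,"wy":-0.1156},{"grip":85,"tx":-33.2,"tz":1.1,"wy":-0.1156},{"grip":85,"tx":-32.8,"tz":4.9,"wy":-0.1156},{"grip":85,"tx":-32.1,"tz":8.6,"wy":-0.1156},{"grip":85,"tx":-30.8,"tz":12.3,"wy":-0.1156},{"grip":85,"tx":-29.2,"tz":15.8,"wy":-0.1156}]' 25; python3 - <<'E'
from nav import *
go([432.6,-173,230],10.75)
E
```

```text
t 0.2 p [ 190.7 -489.   231. ] F [-0.35  0.54 -0.66] q [-1.42  0.31  1.5  -0.    1.33 -0.22] grip 0.996
shift in tool now [-340.17    1.18 -206.49] shift in final tool [-265.31    0.96  296.59] turn [ 5.0000e-04 -1.3866e+00 -7.0000e-04]
tool z axis [ 0.363 -0.932 -0.001] x [-0.932 -0.363 -0.   ]invalid input
```

```bash
python3 -m handwheel '[{"grip":85,"tx":-28.4,"ty":0,"tz":-17.2,"wx":0,"wy":-0.1156,"wz":0},{"grip":85,"tx":-30.2,"ty":0,"tz":-13.8,"wx":0,"wy":-0.1156,"wz":0},{"grip":85,"tx":-31.6,"ty":0,"tz":-10.3,"wx":0,"wy":-0.1156,"wz":0},{"grip":85,"tx":-32.6,"ty":0,"tz":-6.5,"wx":0,"wy":-0.1156,"wz":0},{"grip":85,"tx":-33.1,"ty":0,"tz":-2.7,"wx":0,"wy":-0.1156,"wz":0},{"grip":85,"tx":-33.2,"ty":0,"tz":1.1,"wx":0,"wy":-0.1156,"wz":0},{"grip":85,"tx":-32.8,"ty":0,"tz":4.9,"wx":0,"wy":-0.1156,"wz":0},{"grip":85,"tx":-32.1,"ty":0,"tz":8.6,"wx":0,"wy":-0.1156,"wz":0},{"grip":85,"tx":-30.8,"ty":0,"tz":12.3,"wx":0,"wy":-0.1156,"wz":0},{"grip":85,"tx":-29.2,"ty":0,"tz":15.8,"wx":0,"wy":-0.1156,"wz":0}]' 25; python3 - <<'E'
from nav import *
go([432.6,-173,230],10.75)
E
```

```text
time_s: 1.03
eef_pos: [393.4, -224.1, 231.3]
ee_rot: [-0.491, 0.491, -0.509, 0.509]
force: [0.6, -0.3, -0.3]
grip_width: 0.995
t 1.03 p [ 393.4 -224.1  231.3] F [ 0.56 -0.28 -0.26] q [-0.78  0.15  1.7   0.    1.29 -0.74] grip 0.995
shift in tool now [-52.52   1.33  37.23] shift in final tool [-42.89   1.33  48.01] turn [-1.00e-04 -2.25e-01  0.00e+00]
tool z axis [ 0.999 -0.037  0.   ] x [-0.037 -0.999  0.   ]
```

```bash
python3 -m handwheel '[{"grip":85,"tx":-27.2,"ty":0,"tz":19,"wx":0,"wy":-0.1156,"wz":0},{"grip":85,"tx":-24.8,"ty":20,"tz":22,"wx":0,"wy":-0.115,"wz":0},{"grip":85,"tx":0,"ty":35,"tz":0,"wx":0,"wy":0,"wz":0},{"grip":85,"tx":0,"ty":35,"tz":0,"wx":0,"wy":0,"wz":0},{"grip":85,"tx":0,"ty":0,"tz":0,"wx":0,"wy":0,"wz":0},{"grip":85,"tx":0,"ty":0,"tz":0,"wx":0,"wy":0,"wz":0}]'; python3 - <<'E'
from nav import *
go([432.6,-173,28],10.75)
for n in("side","top"):
    k=eyes.capture(n); cv2.imwrite(f"pics/{n}1.png",k["pixels"][:,:,::-1])
E
```

```text
time_s: 1.53
eef_pos: [432.7, -172.7, 141.1]
ee_rot: [-0.545, 0.545, -0.452, 0.45]
force: [-0.7, -0.2, 0.9]
grip_width: 0.992
t 1.53 p [ 432.7 -172.7  141.1] F [-0.69 -0.21  0.88] q [-0.63  0.28  1.79  0.    1.07 -0.82] grip 0.992
shift in tool now [5.1000e-01 1.1314e+02 6.0000e-02] shift in final tool [  0.29 113.14  -0.14] turn [ 0.0018 -0.0001 -0.002 ]
tool z axis [ 0.982  0.186 -0.002] x [ 0.186 -0.982 -0.002]
```

View pics/side1.png

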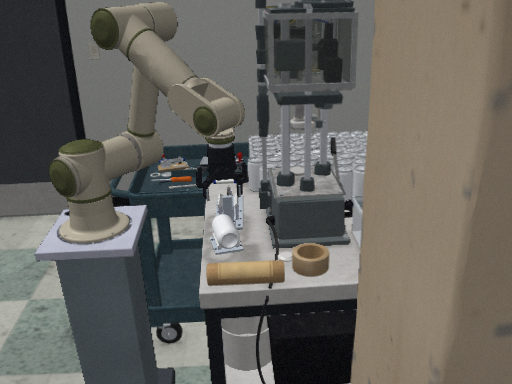

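View pics/top1.png

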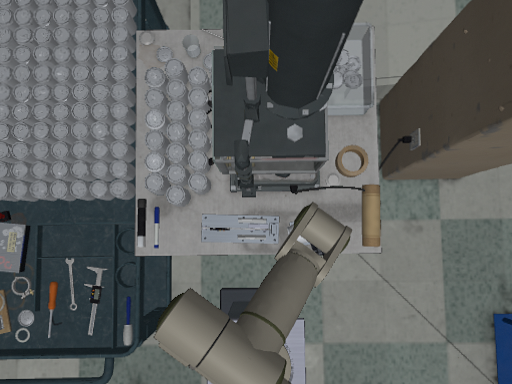

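The side view shows the gripper above the can at about (222,190), centred across it. I'll descend most of the way.

```bash
python3 -m handwheel '[{"grip":85,"tx":0.3,"ty":30,"tz":0,"wx":0,"wy":0,"wz":0},{"grip":85,"tx":0,"ty":30,"tz":0,"wx":0,"wy":0,"wz":0},{"grip":85,"tx":0,"ty":20,"tz":0,"wx":0,"wy":0,"wz":0},{"grip":85,"tx":0,"ty":10,"tz":0,"wx":0,"wy":0,"wz":0},{"grip":85,"tx":0,"ty":0,"tz":0,"wx":0,"wy":0,"wz":0}]'; python3 - <<'E'
from nav import *
go([432.6,-173,28],10.75)
for n,b in(("side",(170,160,270,260)),("top",(260,190,360,260))):
    k=eyes.capture(n); cv2.imwrite(f"pics/{n}2.png",cv2.resize(k["pixels"][b[1]:b[3],b[0]:b[2],::-1],None,fx=6,fy=6,interpolation=cv2.INTER_CUBIC))
E
```

```text
time_s: 2.05
eef_pos: [433.1, -173.5, 51.2]
ee_rot: [-0.544, 0.544, -0.451, 0.451]
force: [-0.3, 1.1, 0.6]
grip_width: 0.993
t 2.05 p [ 433.1 -173.5   51.2] F [-0.27  1.08  0.6 ] q [-0.63  0.43  1.87  0.    0.84 -0.82] grip 0.993
shift in tool now [-0.61 23.24 -0.38] shift in final tool [-0.63 23.24 -0.39] turn [ 0.0004 -0.0007 -0.0005]
tool z axis [ 0.983  0.186 -0.   ] x [ 0.186 -0.983 -0.   ]
```

View pics/side2.png

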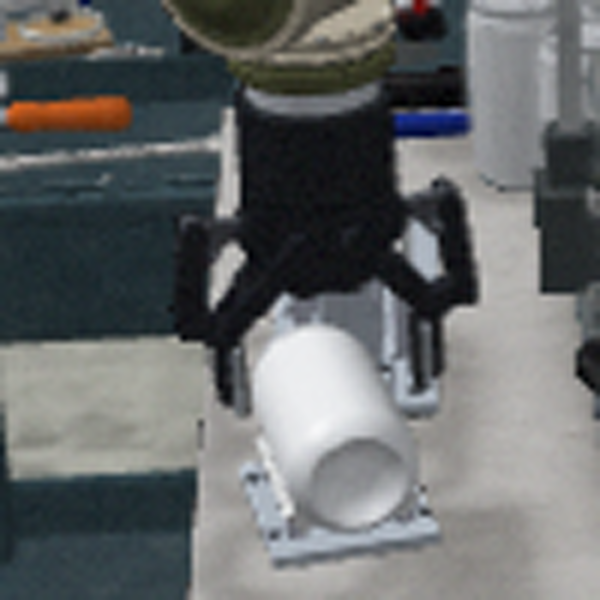

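In the side crop the fingers straddle the can with room on both sides. The left finger is at zoom x≈250, the right at ≈415, and the can spans about 258–395. Next I'll descend the last 23 mm and close.

```bash
python3 -m handwheel '[{"grip":85,"tx":-0.5,"ty":14,"tz":-0.3,"wx":0,"wy":0,"wz":0},{"grip":85,"tx":0,"ty":9,"tz":0,"wx":0,"wy":0,"wz":0},{"grip":85,"tx":0,"ty":0,"tz":0,"wx":0,"wy":0,"wz":0}]' && python3 -m handwheel '[{"grip":60,"tx":0,"ty":0,"tz":0,"wx":0,"wy":0,"wz":0},{"grip":60,"tx":0,"ty":0,"tz":0,"wx":0,"wy":0,"wz":0},{"grip":60,"tx":0,"ty":0,"tz":0,"wx":0,"wy":0,"wz":0},{"grip":60,"tx":0,"ty":0,"tz":0,"wx":0,"wy":0,"wz":0},{"grip":60,"tx":0,"ty":0,"tz":0,"wx":0,"wy":0,"wz":0},{"grip":60,"tx":0,"ty":0,"tz":0,"wx":0,"wy":0,"wz":0}]' 30
```

```text
time_s: 2.4
eef_pos: [432.6, -172.7, 28.1]
ee_rot: [-0.545, 0.545, -0.451, 0.451]
force: [-0.2, -0.4, -0.7]
grip_width: 0.999
time_s: 2.9
eef_pos: [433.3, -173.1, 29.4]
ee_rot: [0.545, -0.545, 0.45, -0.452]
force: [-0.2, 1.3, 7.1]
grip_width: 0.764
```

Gripped, at an opening of about 65 mm. Lifting now.

```bash
python3 -m handwheel '[{"grip":60,"tx":0,"ty":-3,"tz":0,"wx":0,"wy":0,"wz":0},{"grip":60,"tx":0,"ty":-8,"tz":0,"wx":0,"wy":0,"wz":0},{"grip":60,"tx":0,"ty":-15,"tz":0,"wx":0,"wy":0,"wz":0},{"grip":60,"tx":0,"ty":-25,"tz":0,"wx":0,"wy":0,"wz":0},{"grip":60,"tx":0,"ty":-25,"tz":0,"wx":0,"wy":0,"wz":0},{"grip":60,"tx":0,"ty":-25,"tz":0,"wx":0,"wy":0,"wz":0},{"grip":60,"tx":0,"ty":-15,"tz":0,"wx":0,"wy":0,"wz":0},{"grip":60,"tx":0,"ty":-9,"tz":0,"wx":0,"wy":0,"wz":0},{"grip":60,"tx":0,"ty":0,"tz":0,"wx":0,"wy":0,"wz":0},{"grip":60,"tx":0,"ty":0,"tz":0,"wx":0,"wy":0,"wz":0}]'; python3 - <<'E'
from nav import *
go(np.r_[O+gy*4.5,150],-2.0)
k=eyes.capture("side"); cv2.imwrite("pics/side3.png",cv2.resize(k["pixels"][130:255,170:290,::-1],None,fx=4.7,fy=4.7,interpolation=cv2.INTER_CUBIC))
np.save("pics/side3.npy",k,allow_pickle=True)
E
```

```text
time_s: 3.73
eef_pos: [432.4, -172.6, 152.9]
ee_rot: [-0.545, 0.545, -0.451, 0.451]
force: [-0.2, 0.2, -3.7]
grip_width: 0.761
t 3.73 p [ 432.4 -172.6  152.9] F [-0.22  0.16 -3.72] q [-0.63  0.27  1.78  0.    1.1  -0.82] grip 0.761
shift in tool now [-178.54    2.97   46.36] shift in final tool [-184.37    2.9     5.82] turn [ 0.0005  0.2225 -0.0005]
tool z axis [ 0.982  0.186 -0.   ] x [ 0.186 -0.982 -0.001]
```

View pics/side3.png

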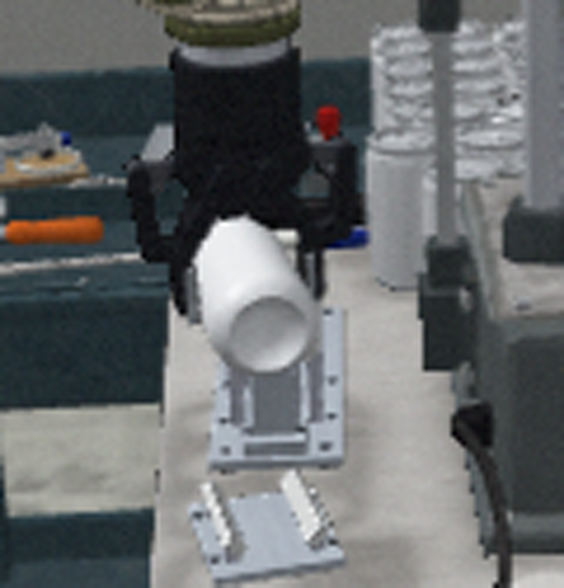

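```bash
python3 - <<'E'
from nav import *
k=np.load("pics/side3.npy",allow_pickle=True).item()
st=sense(); p=st["eef_pos"]; 
for px in([226.3,200.8],[226.3,200.2]):
    o,d=ray(k,[px]); d=d[0]; t=((p[:2]-o[:2])@n)/(d[:2]@n); b=o+d*t; print(b,"along",(b[:2]-p[:2])@u,"z-tcp",b[2]-p[2])
# rest centre line vs. the can seen (top view)
E
```

```text
[ 441.14871801 -219.5619421   163.64555569] along -47.9900339395294 z-tcp 11.285123590988746
[ 441.253052   -220.11148505  165.71454748] along -48.54939342872594 z-tcp 13.354115379709015
```

```bash
python3 - <<'E'
from nav import *
k=np.load("pics/side3.npy",allow_pickle=True).item()
p=sense()["eef_pos"]
for dz in(17,19):
    b=plane(k,[[226.3,200.8]],p[2]+dz)[0]; print(b,"along",(b[:2]-p[:2])@u,"off",(b[:2]-p[:2])@n)
b=plane(s,[[229.5,240.1]],47)[0]; print("rest, side only",b,"along",(b[:2]-p0)@u,"off",(b[:2]-p0)@n)
t=eyes.capture("top"); cv2.imwrite("pics/top3.png",cv2.resize(t["pixels"][190:260,190:345,::-1],None,fx=5,fy=5,interpolation=cv2.INTER_CUBIC)); np.save("pics/top3.npy",t,allow_pickle=True)
E
```

```text
[ 441.33438674 -232.40989872  169.3604321 ] along -60.64714570897586 off -2.2140424146696516
[ 441.39936407 -236.90621874  171.3604321 ] along -65.07667694065344 off -2.9888771639141054
rest, side only [ 443.91396892 -234.18964593   47.        ] along -62.242757379151136 off -0.3422311411680209
```

View pics/top3.png

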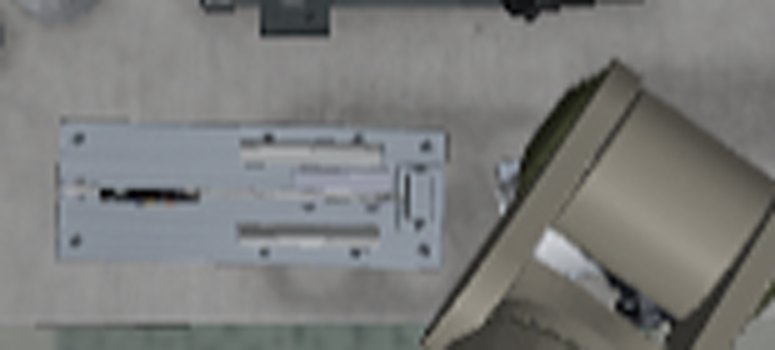

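```bash
python3 - <<'E'
from nav import *
k=np.load("pics/top3.npy",allow_pickle=True).item(); im=k["pixels"]
p=sense()["eef_pos"]
for r in range(221,233): print(r,cv2.cvtColor(im,cv2.COLOR_RGB2GRAY)[r,284:298])
for z in(165,171,180):
    b=plane(k,[[289,225],[289.5,229]],z)[:,:2]; print(z,((b-p[:2])@u).round(1),((b-p[:2])@n).round(1))
c=np.load("pics/top.npy",allow_pickle=True).item()
# can ends in the first top view: profile along axis line at the top generatrix (z=80) & axis
gr=cv2.GaussianBlur(cv2.cvtColor(c["pixels"],cv2.COLOR_RGB2GRAY).astype(np.float32),(3,3),0)
for off in(-15,-8,0,8,15):
    z=47+np.sqrt(25**2-off**2)
    a=np.r_[np.arange(-72,-50,2),np.arange(50,72,2)]
    uv=proj(c,[np.r_[p0+u*q+n*off,z] for q in a]).astype(np.float32)
    print(off,[f"{int(q)}:{int(v)}" for q,v in zip(a,cv2.remap(gr,uv[:,0].copy(),uv[:,1].copy(),1).ravel())])
E
```

```text
221 [120 120 123 124 127 130 118 114 124 129  85  27  33  50]
222 [118 117 120 124 125 122 131 117 126 137  37  31  41  56]
223 [114 112 116 121 122 105 156 145 148 137  20  38  50  50]
224 [114 111 112 118 121  89 155 148 134  96  29  50  56  49]
225 [115 110 110 116 122 101 139 133  93  60  44  51  55  53]
226 [114 114 111 114 121 111  99 100  77  67  42  49  47  91]
227 [113 113 111 110 117 111  76  91  95  64  42  50  66 116]
228 [111 112 110 111 114 136 102  96 115  43  50  50 104 113]
229 [111 113 113 112 109 129 127 107 110  42  43  91 118 112]
230 [110 113 111 111 108 115 150 108  69  45  66 117 112 111]
231 [110 111 113 111 111 113 181  86  43  49 104 114 112 111]
232 [107 112 117 116 115 115 156  49  42  91 118 113 111 112]
165 [60.9 61.9] [31. 19.]
171 [61.3 62.3] [30.9 19. ]
180 [61.9 62.8] [30.8 19. ]
-15 ['-72:119', '-70:122', '-68:126', '-66:129', '-64:131', '-62:132', '-60:136', '-58:140', '-56:150', '-54:158', '-52:168', '50:171', '52:169', '54:172', '56:171', '58:162', '60:148', '62:133', '64:127', '66:124', '68:126', '70:126']
-8 ['-72:117', '-70:119', '-68:122', '
[... 199 characters left out ...]
['-72:117', '-70:117', '-68:117', '-66:117', '-64:117', '-62:120', '-60:125', '-58:133', '-56:144', '-54:155', '-52:163', '50:164', '52:163', '54:166', '56:168', '58:162', '60:153', '62:141', '64:131', '66:122', '68:117', '70:114']
8 ['-72:118', '-70:116', '-68:115', '-66:114', '-64:114', '-62:114', '-60:116', '-58:122', '-56:131', '-54:140', '-52:149', '50:147', '52:146', '54:147', '56:144', '58:141', '60:139', '62:138', '64:135', '66:126', '68:118', '70:113']
15 ['-72:119', '-70:118', '-68:117', '-66:116', '-64:114', '-62:113', '-60:112', '-58:113', '-56:118', '-54:124', '-52:131', '50:131', '52:129', '54:127', '56:126', '58:125', '60:126', '62:129', '64:126', '66:121', '68:114', '70:111']
```

```bash
python3 -m handwheel '[{"grip":60,"tx":-22.3,"ty":0,"tz":5.8,"wx":0,"wy":0.0278,"wz":0},{"grip":60,"tx":-22.5,"ty":0,"tz":5.2,"wx":0,"wy":0.0278,"wz":0},{"grip":60,"tx":-22.6,"ty":0,"tz":4.55,"wx":0,"wy":0.0278,"wz":0},{"grip":60,"tx":-22.7,"ty":0,"tz":3.9,"wx":0,"wy":0.0278,"wz":0},{"grip":60,"tx":-22.8,"ty":0,"tz":3.3,"wx":0,"wy":0.0278,"wz":0},{"grip":60,"tx":-22.9,"ty":0,"tz":2.65,"wx":0,"wy":0.0278,"wz":0},{"grip":60,"tx":-23,"ty":0,"tz":2,"wx":0,"wy":0.0278,"wz":0},{"grip":60,"tx":-22.5,"ty":0,"tz":1.4,"wx":0,"wy":0.0278,"wz":0},{"grip":60,"tx":0,"ty":0,"tz":0,"wx":0,"wy":0,"wz":0},{"grip":60,"tx":0,"ty":0,"tz":0,"wx":0,"wy":0,"wz":0}]'; python3 - <<'E'
from nav import *
go(np.r_[O+gy*4,110],-2.0)
k=eyes.capture("side"); cv2.imwrite("pics/side4.png",cv2.resize(k["pixels"][130:255,170:290,::-1],None,fx=4.7,fy=4.7,interpolation=cv2.INTER_CUBIC))
np.save("pics/side4.npy",k,allow_pickle=True)
k=eyes.capture("top"); cv2.imwrite("pics/top4.png",cv2.resize(k["pixels"][190:260,190:345,::-1],None,fx=5,fy=5,interpolation=cv2.INTER_CUBIC)); np.save("pics/top4.npy",k,allow_pickle=True)
E
```

```text
time_s: 4.67
eef_pos: [444.6, 11.5, 152.4]
ee_rot: [0.491, -0.492, 0.509, -0.508]
force: [-0.1, -0.6, -3.8]
grip_width: 0.761
t 4.67 p [444.6  11.5 152.4] F [-0.15 -0.62 -3.8 ] q [-0.24  0.22  1.84 -0.    1.08 -0.21] grip 0.761
shift in tool now [ 0.53 42.41  0.18] shift in final tool [ 0.52 42.41  0.1 ] turn [ 0.0019  0.0024 -0.0003]
tool z axis [ 0.999 -0.033 -0.002] x [-0.033 -0.999 -0.   ]
```

View pics/side4.png

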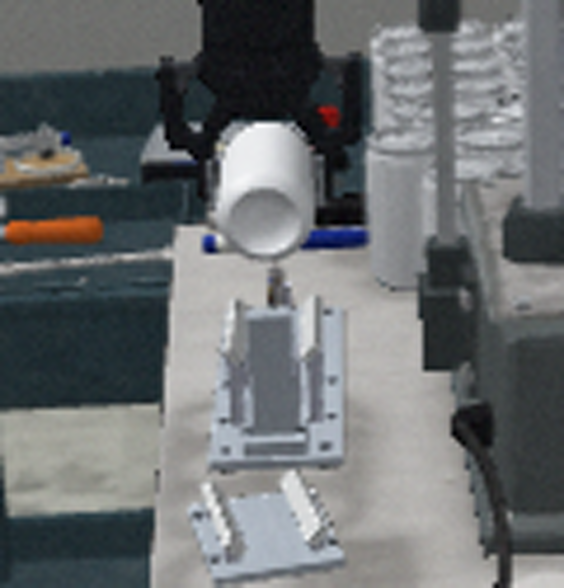

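View pics/top4.png

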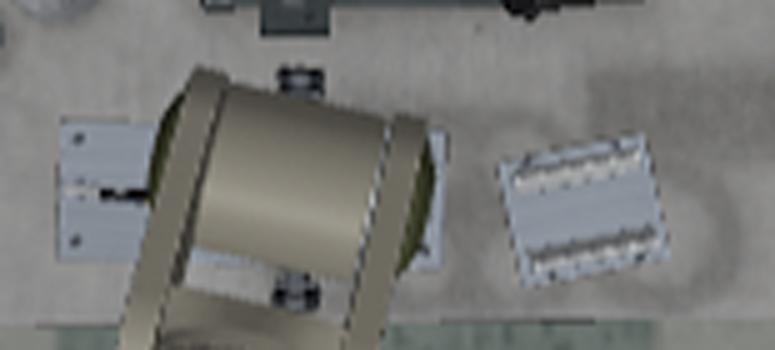

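```bash
python3 - <<'E'
from nav import *
k=np.load("pics/side4.npy",allow_pickle=True).item()
p=sense()["eef_pos"]; g=np.array([(p[:2]-O)@gx,(p[:2]-O)@gy]); print("tcp gauge",g)
for yb in(-54,-57,-60):
    for dz in(16,17.6,19): print(yb,dz,proj(k,G(0,yb,p[2]+dz)).round(2)[0])
t=np.load("pics/top4.npy",allow_pickle=True).item(); r=t["pixels"].astype(int)
m=(((r[...,2]-r[...,0])>6)*255).astype(np.uint8); q=np.zeros_like(m); q[205:252,285:328]=255; m&=q
m=cv2.morphologyEx(m,cv2.MORPH_CLOSE,np.ones((5,5)))
cs,_=cv2.findContours(m,0,1); kk=max(cs,key=cv2.contourArea); R=cv2.minAreaRect(kk); print(R, plane(t,[R[0]],6), p0)
E
```

```text
tcp gauge [0.19131143 3.33636013]
-54 16 [226.19 176.63]
-54 17.6 [226.16 176.15]
-54 19 [226.14 175.73]
-57 16 [226.17 176.98]
-57 17.6 [226.14 176.5 ]
-57 19 [226.12 176.08]
-60 16 [226.14 177.34]
-60 17.6 [226.11 176.86]
-60 19 [226.09 176.43]
((306.2069091796875, 231.4827880859375), (25.85431480407715, 30.18053436279297), 78.11134338378906) [[ 432.57258865 -172.78536662    6.        ]] [ 432.64042372 -172.97538985]
```

```bash
python3 -m handwheel '[{"grip":60,"tx":-0.6,"ty":15,"tz":0,"wx":0,"wy":0,"wz":0},{"grip":60,"tx":0,"ty":20,"tz":0,"wx":0,"wy":0,"wz":0},{"grip":60,"tx":0,"ty":17,"tz":0,"wx":0,"wy":0,"wz":0},{"grip":60,"tx":0,"ty":10,"tz":0,"wx":0,"wy":0,"wz":0},{"grip":60,"tx":0,"ty":5,"tz":0,"wx":0,"wy":0,"wz":0},{"grip":60,"tx":0,"ty":0,"tz":0,"wx":0,"wy":0,"wz":0},{"grip":60,"tx":0,"ty":0,"tz":0,"wx":0,"wy":0,"wz":0}]'; python3 - <<'E'
from nav import *
go(np.r_[O+gy*4,77.4],-2.0)
k=eyes.capture("side"); cv2.imwrite("pics/side5.png",cv2.resize(k["pixels"][150:240,190:270,::-1],None,fx=7,fy=7,interpolation=cv2.INTER_CUBIC))
k=eyes.capture("top"); cv2.imwrite("pics/top5.png",cv2.resize(k["pixels"][190:260,190:345,::-1],None,fx=5,fy=5,interpolation=cv2.INTER_CUBIC))
E
```

```text
time_s: 5.35
eef_pos: [445.3, 10.9, 86.5]
ee_rot: [-0.491, 0.491, -0.509, 0.509]
force: [0.4, -0.1, -4.0]
grip_width: 0.761
t 5.35 p [445.3  10.9  86.5] F [ 0.44 -0.08 -4.  ] q [-0.24  0.33  1.91 -0.    0.91 -0.2 ] grip 0.761
shift in tool now [-0.11  9.14 -0.62] shift in final tool [-0.11  9.14 -0.62] turn [-0.0002 -0.0006  0.0001]
tool z axis [ 0.999 -0.035  0.   ] x [-0.035 -0.999  0.   ]
```

View pics/side5.png

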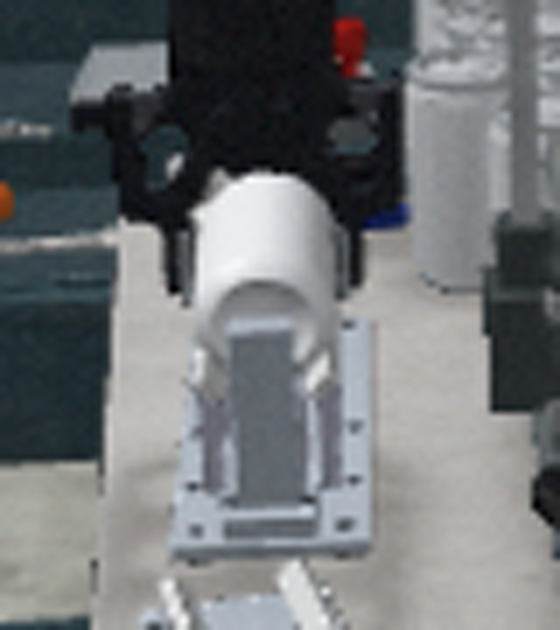

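View pics/top5.png

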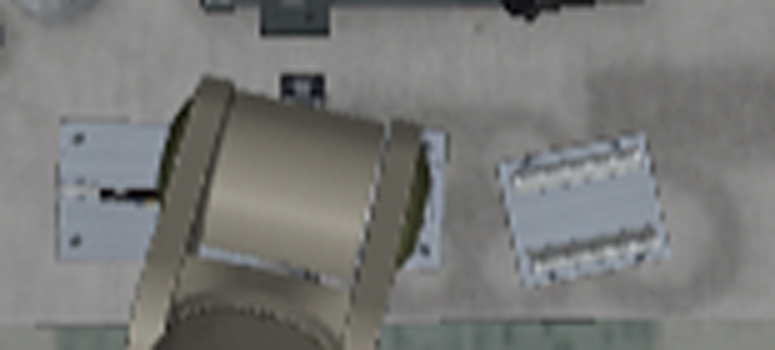

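The can sits behind the anvil and centred between the rails (side zoom, can 195–340, anvil 230–305). I'll lower the rest of the way gently.

```bash
python3 -m handwheel '[{"grip":60,"tx":-0.1,"ty":3,"tz":-0.5,"wx":0,"wy":0,"wz":0},{"grip":60,"tx":0,"ty":2.5,"tz":0,"wx":0,"wy":0,"wz":0},{"grip":60,"tx":0,"ty":1.5,"tz":0,"wx":0,"wy":0,"wz":0},{"grip":60,"tx":0,"ty":0,"tz":0,"wx":0,"wy":0,"wz":0},{"grip":60,"tx":0,"ty":0,"tz":0,"wx":0,"wy":0,"wz":0}]'
python3 -m handwheel '[{"grip":60,"tx":0,"ty":0.5,"tz":0,"wx":0,"wy":0,"wz":0},{"grip":60,"tx":0,"ty":0.5,"tz":0,"wx":0,"wy":0,"wz":0},{"grip":60,"tx":0,"ty":0,"tz":0,"wx":0,"wy":0,"wz":0}]'
python3 -m handwheel '[{"grip":60,"tx":0,"ty":0.5,"tz":0,"wx":0,"wy":0,"wz":0},{"grip":60,"tx":0,"ty":0.3,"tz":0,"wx":0,"wy":0,"wz":0},{"grip":60,"tx":0,"ty":0,"tz":0,"wx":0,"wy":0,"wz":0}]'
```

```text
time_s: 5.87
eef_pos: [444.5, 11.5, 79.3]
ee_rot: [0.491, -0.491, 0.509, -0.509]
force: [-0.5, -1.0, -3.5]
grip_width: 0.766
time_s: 6.12
eef_pos: [444.5, 11.5, 78.2]
ee_rot: [0.491, -0.491, 0.509, -0.509]
force: [-0.0, 0.2, -3.9]
grip_width: 0.764
time_s: 6.37
eef_pos: [444.6, 11.5, 77.6]
ee_rot: [-0.491, 0.491, -0.509, 0.509]
force: [0.1, 0.2, -3.1]
grip_width: 0.764
```

```bash
python3 -m handwheel '[{"grip":60,"tx":0,"ty":0.4,"tz":0,"wx":0,"wy":0,"wz":0},{"grip":60,"tx":0,"ty":0,"tz":0,"wx":0,"wy":0,"wz":0},{"grip":60,"tx":0,"ty":0,"tz":0,"wx":0,"wy":0,"wz":0}]'
python3 -m handwheel '[{"grip":60,"tx":0,"ty":0.3,"tz":0,"wx":0,"wy":0,"wz":0},{"grip":60,"tx":0,"ty":0,"tz":0,"wx":0,"wy":0,"wz":0},{"grip":60,"tx":0,"ty":0,"tz":0,"wx":0,"wy":0,"wz":0}]'
```

```text
time_s: 6.62
eef_pos: [444.7, 11.5, 77.5]
ee_rot: [-0.491, 0.491, -0.509, 0.509]
force: [-2.7, 1.3, 5.7]
grip_width: 0.766
time_s: 6.87
eef_pos: [444.7, 11.5, 77.4]
ee_rot: [-0.491, 0.491, -0.509, 0.509]
force: [-3.5, 1.1, 9.6]
grip_width: 0.763
```

Rail contact came at TCP z 77.4, as predicted. I'll ease off and slide towards the anvil.

```bash
python3 -m handwheel '[{"grip":60,"tx":0,"ty":-0.3,"tz":-0.2,"wx":0,"wy":0,"wz":0},{"grip":60,"tx":0,"ty":0,"tz":0,"wx":0,"wy":0,"wz":0}]'
python3 -m handwheel '[{"grip":60,"tx":0.5,"ty":0,"tz":0,"wx":0,"wy":0,"wz":0},{"grip":60,"tx":0.5,"ty":0,"tz":0,"wx":0,"wy":0,"wz":0},{"grip":60,"tx":0,"ty":0,"tz":0,"wx":0,"wy":0,"wz":0}]'
python3 -m handwheel '[{"grip":60,"tx":0.5,"ty":0,"tz":0,"wx":0,"wy":0,"wz":0},{"grip":60,"tx":0.5,"ty":0,"tz":0,"wx":0,"wy":0,"wz":0},{"grip":60,"tx":0,"ty":0,"tz":0,"wx":0,"wy":0,"wz":0}]'
```

```text
time_s: 7.03
eef_pos: [444.7, 11.5, 77.5]
ee_rot: [-0.491, 0.491, -0.508, 0.509]
force: [-0.8, 1.5, 5.8]
grip_width: 0.759
time_s: 7.28
eef_pos: [444.6, 11.0, 77.5]
ee_rot: [0.492, -0.491, 0.509, -0.509]
force: [-0.6, 5.4, 6.6]
grip_width: 0.765
time_s: 7.53
eef_pos: [444.6, 10.0, 77.5]
ee_rot: [0.492, -0.491, 0.509, -0.509]
force: [-0.7, 6.3, 6.8]
grip_width: 0.76
```

```bash
python3 -m handwheel '[{"grip":60,"tx":0,"ty":-0.3,"tz":0,"wx":0,"wy":0,"wz":0},{"grip":60,"tx":0,"ty":0,"tz":0,"wx":0,"wy":0,"wz":0}]'
python3 -m handwheel '[{"grip":60,"tx":0.5,"ty":0,"tz":0,"wx":0,"wy":0,"wz":0},{"grip":60,"tx":0.5,"ty":0,"tz":0,"wx":0,"wy":0,"wz":0},{"grip":60,"tx":0,"ty":0,"tz":0,"wx":0,"wy":0,"wz":0}]'
```

```text
time_s: 7.7
eef_pos: [444.5, 9.7, 77.5]
ee_rot: [-0.491, 0.491, -0.509, 0.509]
force: [0.8, 5.1, 3.5]
grip_width: 0.765
time_s: 7.95
eef_pos: [444.5, 8.5, 77.5]
ee_rot: [-0.491, 0.491, -0.509, 0.509]
force: [1.5, 4.1, 4.6]
grip_width: 0.762
```

```bash
python3 -m handwheel '[{"grip":60,"tx":0.5,"ty":-0.3,"tz":0,"wx":0,"wy":0,"wz":0},{"grip":60,"tx":0,"ty":0,"tz":0,"wx":0,"wy":0,"wz":0},{"grip":60,"tx":0,"ty":0,"tz":0,"wx":0,"wy":0,"wz":0}]'
python3 -m handwheel '[{"grip":60,"tx":0.5,"ty":0,"tz":0,"wx":0,"wy":0,"wz":0},{"grip":60,"tx":0,"ty":0,"tz":0,"wx":0,"wy":0,"wz":0},{"grip":60,"tx":0,"ty":0,"tz":0,"wx":0,"wy":0,"wz":0}]'
python3 -m handwheel '[{"grip":60,"tx":0.5,"ty":0,"tz":0,"wx":0,"wy":0,"wz":0},{"grip":60,"tx":0,"ty":0,"tz":0,"wx":0,"wy":0,"wz":0},{"grip":60,"tx":0,"ty":0,"tz":0,"wx":0,"wy":0,"wz":0}]'
```

```text
time_s: 8.2
eef_pos: [444.4, 7.7, 77.6]
ee_rot: [-0.491, 0.491, -0.508, 0.509]
force: [2.8, 1.2, 0.5]
grip_width: 0.767
time_s: 8.45
eef_pos: [444.3, 7.3, 77.6]
ee_rot: [-0.491, 0.491, -0.508, 0.509]
force: [2.6, 0.1, -1.5]
grip_width: 0.761
time_s: 8.7
eef_pos: [444.3, 6.9, 77.7]
ee_rot: [-0.491, 0.491, -0.509, 0.509]
force: [3.8, 0.7, -2.7]
grip_width: 0.764
```

```bash
python3 -m handwheel '[{"grip":60,"tx":0.5,"ty":0,"tz":0.2,"wx":0,"wy":0,"wz":0},{"grip":60,"tx":0,"ty":0,"tz":0,"wx":0,"wy":0,"wz":0},{"grip":60,"tx":0,"ty":0,"tz":0,"wx":0,"wy":0,"wz":0}]'
python3 -m handwheel '[{"grip":60,"tx":0.5,"ty":0.1,"tz":0,"wx":0,"wy":0,"wz":0},{"grip":60,"tx":0,"ty":0,"tz":0,"wx":0,"wy":0,"wz":0},{"grip":60,"tx":0,"ty":0,"tz":0,"wx":0,"wy":0,"wz":0}]'
python3 -m handwheel '[{"grip":60,"tx":0.5,"ty":0,"tz":0,"wx":0,"wy":0,"wz":0},{"grip":60,"tx":0,"ty":0,"tz":0,"wx":0,"wy":0,"wz":0},{"grip":60,"tx":0,"ty":0,"tz":0,"wx":0,"wy":0,"wz":0}]'
```

```text
time_s: 8.95
eef_pos: [444.2, 6.5, 77.6]
ee_rot: [0.491, -0.491, 0.509, -0.509]
force: [3.1, 0.7, -0.8]
grip_width: 0.763
time_s: 9.2
eef_pos: [444.3, 6.0, 77.6]
ee_rot: [0.491, -0.491, 0.509, -0.509]
force: [2.8, 2.3, -1.4]
grip_width: 0.764
time_s: 9.45
eef_pos: [444.3, 5.5, 77.6]
ee_rot: [0.491, -0.491, 0.509, -0.509]
force: [2.5, 1.0, -0.3]
grip_width: 0.763
```

```bash
python3 -m handwheel '[{"grip":60,"tx":0.5,"ty":0,"tz":0.1,"wx":0,"wy":0,"wz":0},{"grip":60,"tx":0,"ty":0,"tz":0,"wx":0,"wy":0,"wz":0}]'
python3 -m handwheel '[{"grip":60,"tx":0.5,"ty":0,"tz":0,"wx":0,"wy":0,"wz":0},{"grip":60,"tx":0,"ty":0,"tz":0,"wx":0,"wy":0,"wz":0}]'
python3 -m handwheel '[{"grip":60,"tx":0.5,"ty":0,"tz":0,"wx":0,"wy":0,"wz":0},{"grip":60,"tx":0,"ty":0,"tz":0,"wx":0,"wy":0,"wz":0}]'
```

```text
time_s: 9.62
eef_pos: [444.3, 5.5, 77.6]
ee_rot: [0.491, -0.491, 0.509, -0.508]
force: [2.9, 5.8, -0.4]
grip_width: 0.765
time_s: 9.78
eef_pos: [444.3, 5.4, 77.6]
ee_rot: [0.492, -0.491, 0.509, -0.508]
force: [3.2, 10.1, -0.3]
grip_width: 0.763
time_s: 9.95
eef_pos: [444.3, 5.4, 77.6]
ee_rot: [0.492, -0.49, 0.51, -0.508]
force: [4.9, 12.9, -0.4]
grip_width: 0.764
```

Force rises sharply with TCP y stopped at 5.4 mm, so the base is home against the anvil. I'll ease the push and open.

```bash
python3 -m handwheel '[{"grip":60,"tx":-0.9,"ty":0,"tz":0.1,"wx":0,"wy":0,"wz":0},{"grip":60,"tx":0,"ty":0,"tz":0,"wx":0,"wy":0,"wz":0},{"grip":60,"tx":0,"ty":0,"tz":0,"wx":0,"wy":0,"wz":0}]'
python3 -m handwheel '[{"grip":72,"tx":0,"ty":0,"tz":0,"wx":0,"wy":0,"wz":0},{"grip":72,"tx":0,"ty":0,"tz":0,"wx":0,"wy":0,"wz":0},{"grip":85,"tx":0,"ty":0,"tz":0,"wx":0,"wy":0,"wz":0},{"grip":85,"tx":0,"ty":0,"tz":0,"wx":0,"wy":0,"wz":0},{"grip":85,"tx":0,"ty":0,"tz":0,"wx":0,"wy":0,"wz":0}]'
```

```text
time_s: 10.2
eef_pos: [444.3, 5.5, 77.5]
ee_rot: [0.491, -0.491, 0.509, -0.508]
force: [3.4, 7.7, -0.1]
grip_width: 0.763
time_s: 10.62
eef_pos: [444.5, 4.7, 77.6]
ee_rot: [0.491, -0.491, 0.509, -0.509]
force: [-0.3, -0.8, -0.3]
grip_width: 0.994
```

```bash
python3 -m handwheel '[{"grip":85,"tx":0,"ty":-10,"tz":0,"wx":0,"wy":0,"wz":0},{"grip":85,"tx":0,"ty":-20,"tz":0,"wx":0,"wy":0,"wz":0},{"grip":85,"tx":0,"ty":-25,"tz":0,"wx":0,"wy":0,"wz":0},{"grip":85,"tx":0,"ty":-30,"tz":0,"wx":0,"wy":0,"wz":0},{"grip":85,"tx":-30,"ty":-25,"tz":0,"wx":0,"wy":0,"wz":0},{"grip":60,"tx":-40,"ty":0,"tz":0,"wx":0,"wy":0,"wz":0},{"grip":20,"tx":-40,"ty":0,"tz":0,"wx":0,"wy":0,"wz":0},{"grip":0,"tx":-40,"ty":0,"tz":0,"wx":0,"wy":0,"wz":0},{"grip":0,"tx":0,"ty":0,"tz":0,"wx":0,"wy":0,"wz":0},{"grip":0,"tx":0,"ty":0,"tz":0,"wx":0,"wy":0,"wz":0}]'; python3 - <<'E'
from nav import *
go(np.r_[O+gy*100,120],-2.0)
k=eyes.capture("side"); cv2.imwrite("pics/side6.png",cv2.resize(k["pixels"][150:240,190:270,::-1],None,fx=7,fy=7,interpolation=cv2.INTER_CUBIC))
k=eyes.capture("top"); cv2.imwrite("pics/top6.png",cv2.resize(k["pixels"][190:260,170:325,::-1],None,fx=5,fy=5,interpolation=cv2.INTER_CUBIC)); np.save("pics/top6.npy",k,allow_pickle=True)
E
```

```text
time_s: 11.45
eef_pos: [449.3, 156.2, 187.4]
ee_rot: [0.492, -0.492, 0.508, -0.508]
force: [0.5, -0.1, -0.1]
grip_width: 0.291
t 11.45 p [449.3 156.2 187.4] F [ 0.49 -0.06 -0.11] q [ 0.09  0.25  1.71 -0.    1.19  0.12] grip 0.291
shift in tool now [49.23 67.42  0.22] shift in final tool [49.25 67.4   0.38] turn [0.0004 0.0038 0.0003]
tool z axis [ 1.    -0.031 -0.   ] x [-0.031 -1.     0.   ]
```

View pics/side6.png

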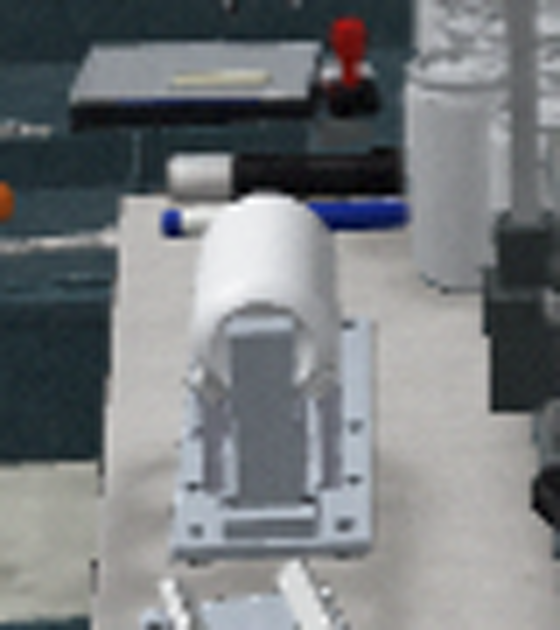

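View pics/top6.png

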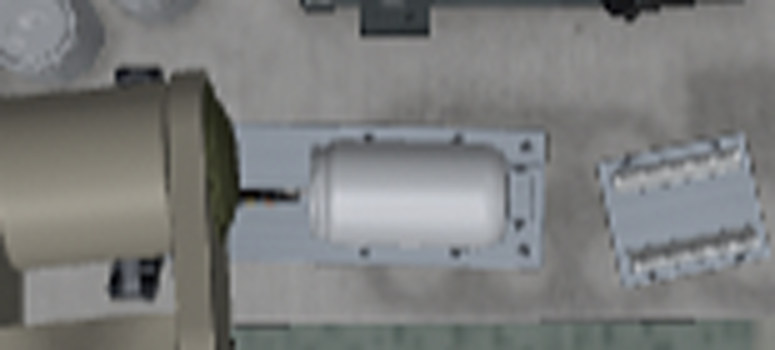

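The can lies in the V rails with its base at the anvil. Its lid is at about column 232 in the top view (gauge y ≈ 61), and the jaw is at columns 227.5–229. Now I'll move the shut fingers behind the jaw.

```bash
python3 -m handwheel '[{"grip":0,"tx":15,"ty":10,"tz":0,"wx":0,"wy":0.0038,"wz":0},{"grip":0,"tx":20,"ty":20,"tz":0.3,"wx":0,"wy":0,"wz":0},{"grip":0,"tx":14,"ty":25,"tz":0,"wx":0,"wy":0,"wz":0},{"grip":0,"tx":0,"ty":12,"tz":0,"wx":0,"wy":0,"wz":0},{"grip":0,"tx":0,"ty":0,"tz":0,"wx":0,"wy":0,"wz":0},{"grip":0,"tx":0,"ty":0,"tz":0,"wx":0,"wy":0,"wz":0},{"grip":0,"tx":0,"ty":0,"tz":0,"wx":0,"wy":0,"wz":0}]' 50; python3 - <<'E'
from nav import *
go(np.r_[O+gy*100,75.5],-2.0)
k=eyes.capture("side"); cv2.imwrite("pics/side7.png",cv2.resize(k["pixels"][130:220,190:270,::-1],None,fx=7,fy=7,interpolation=cv2.INTER_CUBIC))
k=eyes.capture("top"); cv2.imwrite("pics/top7.png",cv2.resize(k["pixels"][190:260,170:325,::-1],None,fx=5,fy=5,interpolation=cv2.INTER_CUBIC)); np.save("pics/top7.npy",k,allow_pickle=True)
E
```

```text
time_s: 12.13
eef_pos: [448.8, 105.4, 121.6]
ee_rot: [-0.49, 0.49, -0.509, 0.51]
force: [0.0, 0.2, 0.9]
grip_width: -0.001
t 12.13 p [448.8 105.4 121.6] F [0.02 0.2  0.85] q [-0.02  0.3   1.83 -0.    1.01  0.02] grip -0.001
shift in tool now [-1.54 46.09 -0.98] shift in final tool [-1.54 46.09 -0.89] turn [-0.0016 -0.0045  0.    ]
tool z axis [ 0.999 -0.039  0.002] x [-0.039 -0.999 -0.   ]
```

View pics/side7.png

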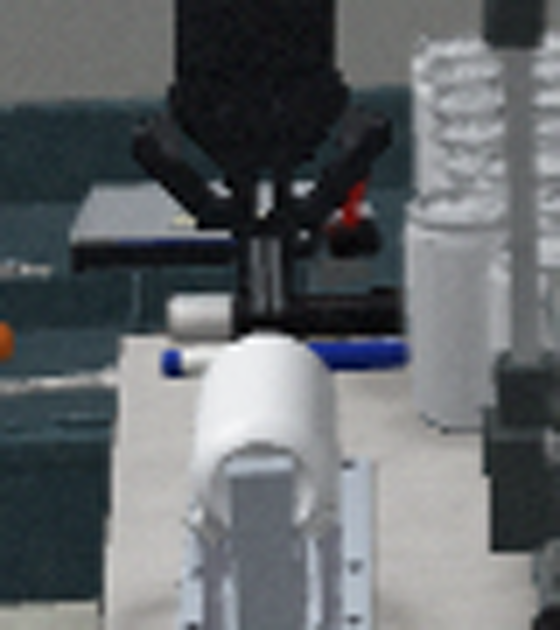

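View pics/top7.png

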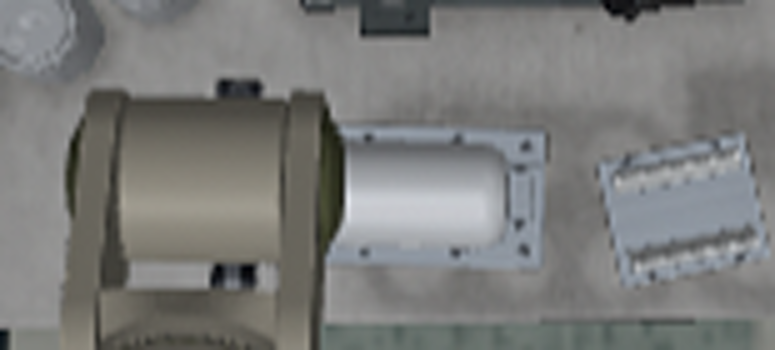

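```bash
python3 -m handwheel '[{"grip":0,"tx":-1.5,"ty":15,"tz":-0.9,"wx":0,"wy":-0.003,"wz":0},{"grip":0,"tx":0,"ty":15,"tz":0,"wx":0,"wy":0,"wz":0},{"grip":0,"tx":0,"ty":10,"tz":0,"wx":0,"wy":0,"wz":0},{"grip":0,"tx":0,"ty":6,"tz":0,"wx":0,"wy":0,"wz":0},{"grip":0,"tx":0,"ty":0,"tz":0,"wx":0,"wy":0,"wz":0},{"grip":0,"tx":0,"ty":0,"tz":0,"wx":0,"wy":0,"wz":0},{"grip":0,"tx":0,"ty":0,"tz":0,"wx":0,"wy":0,"wz":0}]'; python3 - <<'E'
from nav import *
go(np.r_[O+gy*90,75.5],-2.0)
k=eyes.capture("side"); cv2.imwrite("pics/side8.png",cv2.resize(k["pixels"][130:220,190:270,::-1],None,fx=7,fy=7,interpolation=cv2.INTER_CUBIC))
E
```

```text
time_s: 12.82
eef_pos: [447.8, 107.4, 75.4]
ee_rot: [-0.491, 0.491, -0.508, 0.509]
force: [0.7, 0.3, 0.1]
grip_width: 0.004
t 12.82 p [447.8 107.4  75.4] F [0.7  0.31 0.14] q [-0.02  0.37  1.87  0.    0.89  0.02] grip 0.004
shift in tool now [10.45 -0.12  0.16] shift in final tool [10.45 -0.12  0.16] turn [-0.0014 -0.0006 -0.    ]
tool z axis [ 0.999 -0.035  0.001] x [-0.035 -0.999 -0.   ]
```

View pics/side8.png

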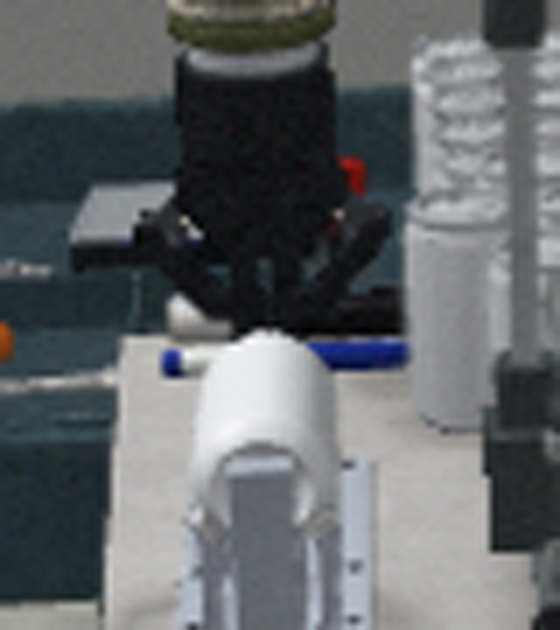

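Free space so far. I'll advance towards the jaw back and watch Fy.

```bash
python3 -m handwheel '[{"grip":0,"tx":2,"ty":0,"tz":0.1,"wx":0,"wy":0,"wz":0},{"grip":0,"tx":2,"ty":0,"tz":0,"wx":0,"wy":0,"wz":0},{"grip":0,"tx":2,"ty":0,"tz":0,"wx":0,"wy":0,"wz":0},{"grip":0,"tx":0,"ty":0,"tz":0,"wx":0,"wy":0,"wz":0}]'
python3 -m handwheel '[{"grip":0,"tx":1,"ty":0,"tz":0,"wx":0,"wy":0,"wz":0},{"grip":0,"tx":1,"ty":0,"tz":0,"wx":0,"wy":0,"wz":0},{"grip":0,"tx":0,"ty":0,"tz":0,"wx":0,"wy":0,"wz":0}]'
python3 -m handwheel '[{"grip":0,"tx":1,"ty":0,"tz":0,"wx":0,"wy":0,"wz":0},{"grip":0,"tx":1,"ty":0,"tz":0,"wx":0,"wy":0,"wz":0},{"grip":0,"tx":0,"ty":0,"tz":0,"wx":0,"wy":0,"wz":0}]'
```

```text
time_s: 13.2
eef_pos: [447.3, 101.0, 74.7]
ee_rot: [-0.491, 0.491, -0.509, 0.509]
force: [-0.1, 0.7, 0.4]
grip_width: -0.001
time_s: 13.45
eef_pos: [447.2, 99.2, 74.6]
ee_rot: [-0.491, 0.491, -0.509, 0.509]
force: [1.6, -0.8, 0.0]
grip_width: 0.005
time_s: 13.7
eef_pos: [447.1, 97.4, 74.5]
ee_rot: [0.491, -0.491, 0.509, -0.509]
force: [0.8, 1.2, -0.1]
grip_width: -0.0
```

```bash
python3 -m handwheel '[{"grip":0,"tx":1,"ty":-0.5,"tz":0,"wx":0,"wy":0,"wz":0},{"grip":0,"tx":1,"ty":0,"tz":0,"wx":0,"wy":0,"wz":0},{"grip":0,"tx":0,"ty":0,"tz":0,"wx":0,"wy":0,"wz":0}]'
python3 -m handwheel '[{"grip":0,"tx":1,"ty":0,"tz":0,"wx":0,"wy":0,"wz":0},{"grip":0,"tx":1,"ty":0,"tz":0,"wx":0,"wy":0,"wz":0},{"grip":0,"tx":0,"ty":0,"tz":0,"wx":0,"wy":0,"wz":0}]'
python3 -m handwheel '[{"grip":0,"tx":1,"ty":0,"tz":0,"wx":0,"wy":0,"wz":0},{"grip":0,"tx":1,"ty":0,"tz":0,"wx":0,"wy":0,"wz":0},{"grip":0,"tx":0,"ty":0,"tz":0,"wx":0,"wy":0,"wz":0}]'
```

```text
time_s: 13.95
eef_pos: [446.9, 95.3, 75.0]
ee_rot: [0.491, -0.491, 0.509, -0.509]
force: [-0.8, 2.4, -0.8]
grip_width: 0.001
time_s: 14.2
eef_pos: [446.9, 93.2, 75.1]
ee_rot: [0.491, -0.491, 0.509, -0.509]
force: [-0.7, 2.5, -0.4]
grip_width: -0.001
time_s: 14.45
eef_pos: [446.8, 91.2, 75.1]
ee_rot: [0.491, -0.491, 0.509, -0.509]
force: [0.1, 2.5, -1.8]
grip_width: 0.002
```

Fy is holding at about 2.5 N, so the jaw is moving under its drag. I'll continue in finer steps.

```bash
for i in 1; do python3 -m handwheel '[{"grip":0,"tx":0.5,"ty":0,"tz":0,"wx":0,"wy":0,"wz":0},{"grip":0,"tx":0.5,"ty":0,"tz":0,"wx":0,"wy":0,"wz":0},{"grip":0,"tx":0,"ty":0,"tz":0,"wx":0,"wy":0,"wz":0}]'; done
python3 -m handwheel '[{"grip":0,"tx":0.5,"ty":0,"tz":0,"wx":0,"wy":0,"wz":0},{"grip":0,"tx":0.5,"ty":0,"tz":0,"wx":0,"wy":0,"wz":0},{"grip":0,"tx":0,"ty":0,"tz":0,"wx":0,"wy":0,"wz":0}]'
```

```text
time_s: 14.7
eef_pos: [446.8, 90.3, 75.1]
ee_rot: [0.491, -0.491, 0.509, -0.509]
force: [-0.2, 1.9, -1.5]
grip_width: 0.001
time_s: 14.95
eef_pos: [446.8, 89.3, 75.1]
ee_rot: [0.491, -0.491, 0.509, -0.509]
force: [-0.2, 2.7, -1.1]
grip_width: 0.002
```

```bash
python3 -c "
from h import *
k=eyes.capture('side'); cv2.imwrite('pics/side9.png',cv2.resize(k['pixels'][130:220,190:270,::-1],None,fx=7,fy=7,interpolation=cv2.INTER_CUBIC))
k=eyes.capture('top'); cv2.imwrite('pics/top9.png',cv2.resize(k['pixels'][190:260,170:325,::-1],None,fx=5,fy=5,interpolation=cv2.INTER_CUBIC)); print(sense()['force'])"
```

```text
[-0.32315554  2.31365372 -1.90526363]
```

View pics/top9.png

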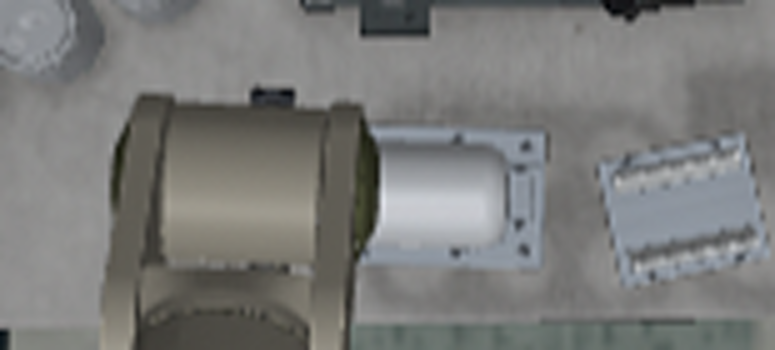

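```bash
python3 -m handwheel '[{"grip":0,"tx":0.4,"ty":0,"tz":0,"wx":0,"wy":0,"wz":0},{"grip":0,"tx":0.4,"ty":0,"tz":0,"wx":0,"wy":0,"wz":0},{"grip":0,"tx":0,"ty":0,"tz":0,"wx":0,"wy":0,"wz":0}]' | egrep "pos|force"
python3 -m handwheel '[{"grip":0,"tx":0.4,"ty":0,"tz":0,"wx":0,"wy":0,"wz":0},{"grip":0,"tx":0,"ty":0,"tz":0,"wx":0,"wy":0,"wz":0}]'| egrep "pos|force"
python3 -m handwheel '[{"grip":0,"tx":0.4,"ty":0,"tz":0,"wx":0,"wy":0,"wz":0},{"grip":0,"tx":0,"ty":0,"tz":0,"wx":0,"wy":0,"wz":0}]'| egrep "pos|force"
```

```text
eef_pos: [446.8, 88.5, 75.1]
force: [-1.0, 2.7, -1.0]
eef_pos: [446.8, 88.1, 75.1]
force: [-0.7, 3.1, -1.1]
eef_pos: [446.7, 87.7, 75.1]
force: [-2.1, 3.1, -0.7]
```

```bash
python3 -m handwheel '[{"grip":0,"tx":0.4,"ty":0,"tz":0,"wx":0,"wy":0,"wz":0},{"grip":0,"tx":0,"ty":0,"tz":0,"wx":0,"wy":0,"wz":0}]' | egrep "pos|force"
python3 -m handwheel '[{"grip":0,"tx":0.4,"ty":0,"tz":0,"wx":0,"wy":0,"wz":0},{"grip":0,"tx":0,"ty":0,"tz":0,"wx":0,"wy":0,"wz":0}]'| egrep "pos|force"
```

```text
eef_pos: [446.8, 87.3, 75.1]
force: [-1.2, 3.0, -1.7]
eef_pos: [446.7, 86.9, 75.1]
force: [-0.7, 1.9, -1.9]
```

```bash
python3 -m handwheel '[{"grip":0,"tx":0.4,"ty":0,"tz":0,"wx":0,"wy":0,"wz":0},{"grip":0,"tx":0,"ty":0,"tz":0,"wx":0,"wy":0,"wz":0}]'| egrep "pos|force"
```

```text
eef_pos: [446.7, 86.7, 75.1]
force: [-0.7, 4.1, -2.0]
```

```bash
python3 -m handwheel '[{"grip":0,"tx":0.4,"ty":0,"tz":0,"wx":0,"wy":0,"wz":0},{"grip":0,"tx":0,"ty":0,"tz":0,"wx":0,"wy":0,"wz":0}]'| egrep "pos|force"
```

```text
eef_pos: [446.7, 86.3, 75.1]
force: [-0.8, 5.4, -1.5]
```

```bash
python3 -m handwheel '[{"grip":0,"tx":0,"ty":0,"tz":0,"wx":0,"wy":0,"wz":0}]'| egrep "pos|force"; python3 -m handwheel '[{"grip":0,"tx":0.2,"ty":0,"tz":0,"wx":0,"wy":0,"wz":0},{"grip":0,"tx":0,"ty":0,"tz":0,"wx":0,"wy":0,"wz":0}]'| egrep "pos|force"
```

```text
eef_pos: [446.7, 86.3, 75.1]
force: [-0.8, 5.0, -2.2]
eef_pos: [446.7, 86.3, 75.1]
force: [0.2, 6.3, -3.0]
```

```bash
python3 -m handwheel '[{"grip":0,"tx":0.2,"ty":0,"tz":0,"wx":0,"wy":0,"wz":0},{"grip":0,"tx":0,"ty":0,"tz":0,"wx":0,"wy":0,"wz":0}]'| egrep "pos|force";  python3 -m handwheel '[{"grip":0,"tx":0,"ty":0,"tz":0,"wx":0,"wy":0,"wz":0}]'| egrep "pos|force"; python3 -m handwheel '[{"grip":0,"tx":0,"ty":0,"tz":0,"wx":0,"wy":0,"wz":0}]'| egrep "pos|force"
```

```text
eef_pos: [446.7, 86.2, 75.1]
force: [0.1, 8.1, -1.2]
eef_pos: [446.7, 86.2, 75.1]
force: [-0.3, 6.9, -2.2]
eef_pos: [446.6, 86.2, 75.1]
force: [0.9, 6.4, -1.5]
```

Stopped at y 86.2 with about 7 N on the tool, which is about 4.6 N on the lid after the 2.5 N drag. I'll add a touch and hold.

```bash
python3 -m handwheel '[{"grip":0,"tx":0.1,"ty":0,"tz":0,"wx":0,"wy":0,"wz":0},{"grip":0,"tx":0,"ty":0,"tz":0,"wx":0,"wy":0,"wz":0}]'| egrep "pos|force";  for i in 1; do python3 -m handwheel '[{"grip":0,"tx":0,"ty":0,"tz":0,"wx":0,"wy":0,"wz":0},{"grip":0,"tx":0,"ty":0,"tz":0,"wx":0,"wy":0,"wz":0}]'| egrep "pos|force"; done; python3 -m handwheel '[{"grip":0,"tx":0,"ty":0,"tz":0,"wx":0,"wy":0,"wz":0},{"grip":0,"tx":0,"ty":0,"tz":0,"wx":0,"wy":0,"wz":0}]'| egrep "pos|force"; python3 -m handwheel '[{"grip":0,"tx":0,"ty":0,"tz":0,"wx":0,"wy":0,"wz":0},{"grip":0,"tx":0,"ty":0,"tz":0,"wx":0,"wy":0,"wz":0}]'| egrep "pos|force"; python3 -m handwheel '[{"grip":0,"tx":0,"ty":0,"tz":0,"wx":0,"wy":0,"wz":0},{"grip":0,"tx":0,"ty":0,"tz":0,"wx":0,"wy":0,"wz":0}]'| egrep "pos|force"
```

```text
eef_pos: [446.7, 86.2, 75.1]
force: [0.8, 8.7, -2.0]
eef_pos: [446.7, 86.2, 75.1]
force: [0.1, 7.6, -2.5]
eef_pos: [446.7, 86.1, 75.1]
force: [-0.5, 7.7, -1.8]
eef_pos: [446.6, 86.1, 75.1]
force: [-0.1, 7.9, -1.5]
eef_pos: [446.7, 86.2, 75.1]
force: [0.6, 8.0, -1.3]
```

Held steady at about 7.9 N, so about 5.4 N on the lid. Now I'll back off straight and raise.

```bash
python3 -m handwheel '[{"grip":0,"tx":-0.5,"ty":0,"tz":0,"wx":0,"wy":0,"wz":0},{"grip":0,"tx":-1,"ty":0,"tz":0,"wx":0,"wy":0,"wz":0},{"grip":0,"tx":-3,"ty":0,"tz":0,"wx":0,"wy":0,"wz":0},{"grip":0,"tx":-5,"ty":0,"tz":0,"wx":0,"wy":0,"wz":0},{"grip":0,"tx":-5,"ty":0,"tz":0,"wx":0,"wy":0,"wz":0},{"grip":0,"tx":0,"ty":-15,"tz":0,"wx":0,"wy":0,"wz":0},{"grip":0,"tx":0,"ty":-30,"tz":0,"wx":0,"wy":0,"wz":0},{"grip":0,"tx":0,"ty":-40,"tz":0,"wx":0,"wy":0,"wz":0},{"grip":0,"tx":-20,"ty":-30,"tz":-25,"wx":0,"wy":0,"wz":0},{"grip":0,"tx":-20,"ty":0,"tz":-40,"wx":0,"wy":0,"wz":0}]'
python3 -m handwheel '[{"grip":0,"tx":-40,"ty":0,"tz":-10,"wx":0,"wy":0,"wz":0},{"grip":0,"tx":-40,"ty":0,"tz":-10,"wx":0,"wy":0,"wz":0},{"grip":0,"tx":-40,"ty":0,"tz":0,"wx":0,"wy":0,"wz":0},{"grip":0,"tx":-20,"ty":0,"tz":0,"wx":0,"wy":0,"wz":0},{"grip":0,"tx":0,"ty":0,"tz":0,"wx":0,"wy":0,"wz":0},{"grip":0,"tx":0,"ty":0,"tz":0,"wx":0,"wy":0,"wz":0}]'
python3 - <<'E'
from nav import *
k=eyes.capture("side"); cv2.imwrite("pics/side10.png",cv2.resize(k["pixels"][150:240,190:270,::-1],None,fx=7,fy=7,interpolation=cv2.INTER_CUBIC)); np.save("pics/side10.npy",k,allow_pickle=True)
k=eyes.capture("top"); cv2.imwrite("pics/top10.png",cv2.resize(k["pixels"][205:252,196:286,::-1],None,fx=8,fy=8,interpolation=cv2.INTER_CUBIC)); np.save("pics/top10.npy",k,allow_pickle=True)
cv2.imwrite("pics/top10f.png",k["pixels"][:,:,::-1])
E
```

```text
time_s: 18.55
eef_pos: [390.9, 140.2, 193.5]
ee_rot: [-0.493, 0.488, -0.507, 0.512]
force: [0.0, 1.1, -0.0]
grip_width: -0.0
time_s: 19.05
eef_pos: [372.2, 281.3, 188.4]
ee_rot: [-0.491, 0.492, -0.508, 0.508]
force: [0.2, -0.6, -0.2]
grip_width: -0.002
```

View pics/side10.png

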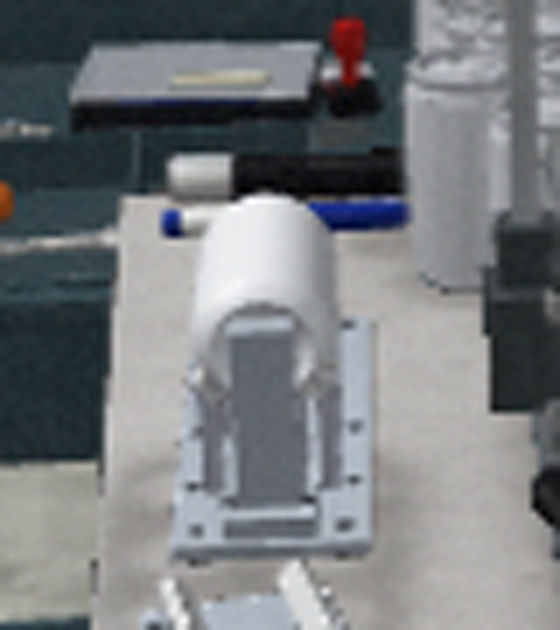

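View pics/top10.png

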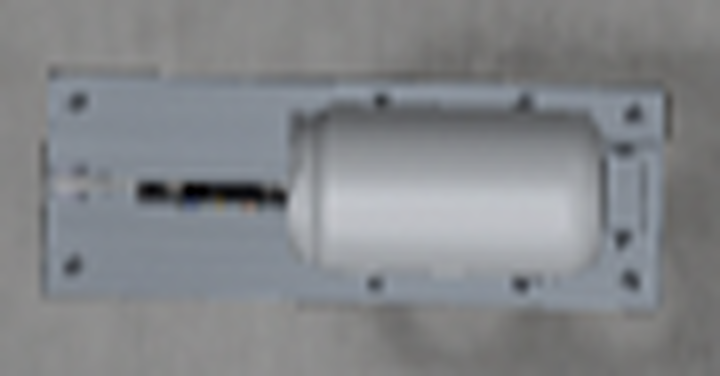

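View pics/top10f.png

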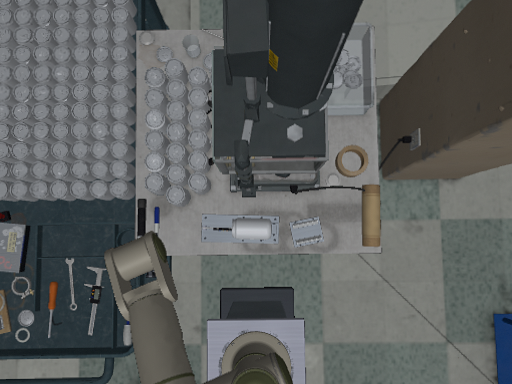

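The top view shows the caliper slide moved about 11 mm, its left end going from column 209.5 to 213. It now meets the lid at about column 231.5. The base end is at about column 271, right at the anvil, and the arm is clear. I'm handing in.

```bash
python3 -c "
from rig import ctrl,sense
print(ctrl.finish_job(), sense()['time_s'])"
```

```text
the job is handed in; nothing more can be done
the job is handed in; nothing more can be done
```

The can is lying in the gauge's V rails with its base home against the anvil and the sliding jaw closed on its lid. I handed the job in at about 19 s; no verdict is reported.

- **Laying and sliding:** I lowered the can until it touched the rails, at the height I had predicted. I pressed it onto the rails a bit harder than needed (about 13 N in all), then eased off. I slid it home gripped; the push peaked at about 13 N against the anvil, and I eased it to about 8 N before opening the gripper.
- **Jaw force:** I pushed the jaw from behind with shut fingers at 75 mm height. It moved about 10 mm at its 2.5 N drag, then stopped. I held a steady 7.6–8.0 N for about 0.7 s, which leaves about 5.4 N on the lid after the drag. The highest single reading was 8.7 N, or about 6.2 N on the lid.
- **Not measured:** The lid force is worked out from the wrist sensor, with noise of about ±0.7 N, and I could not measure what remains once the fingers withdrew. I also could not see the jaw's squareness; I only aimed the push at its centre line.
- **Last pictures:** They show the can in line and against the anvil, the jaw at the lid, and the arm clear. I saw nothing else on the table disturbed.
- **Can height:** The pictures give about 122 mm, good to roughly 2 mm.
- **Disagreement:** Fixing the base by crossing the side view with the can's centre line was unreliable, because that camera looks along the can. While the can was held it put the base 12 mm off, so I relied on known heights, the top view and contact forces instead.

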